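# Take the gauge stack apart

## Robot

A 6-joint arm with a two-finger parallel gripper is mounted at the origin on the work surface. World frame = base frame: x ahead of the robot, y to its left, z up, the work surface at z = 0. Lengths are in mm, angles in rad, forces in N, time in s.
With the tool pointing down it reaches from about 275 to 825 mm from the base axis. Payload 4.9 kg.
Tool frame: the origin (TCP) lies midway between the tips of the shut fingers; the grasp point (between the pads) lies 19 mm behind it; z points along the fingers, y is the line along which they close (so a half turn about z gives the same grasp; the last joint's range is limited). The gripper opens to 85 mm and grips with 20 to 120 N. Pads are 22 mm wide; open, the fingers measure 114 mm over their backs; the gripper's body (76 mm by 85 mm) begins 54 mm behind the grasp point. The pads swing forward as they close: fully open they stand 13 mm farther back than shut.
Start: joints at [1.028, 0.326, -0.193, 1.052, 0, 1.437], TCP at [218.626, 504.699, 231.281] pointing down, gripper open.
Joint ranges: [-2.65, 2.65], [-0.97, 1.79], [-1.3, 1.35], [-1.93, 2.1], [-1.47, 1.37], [-3.14, 3.14]. Speed limits (rad/s): [2.57, 2.57, 3.14, 3.14, 3.14, 3.14].

## Interface

Orientations are given as a 3x3 rotation matrix whose columns are the frame's x, y, z axes.
In Python, from workcell import env gives the robot as it stands.
- The arm moves only by the tool play_rows, never from a script. Its argument "steps" is a list of rows, each an object of numbers: "hand": the closure, from -1 (fully open) to 1 (shut); "dx", "dy", "dz": the shift along the tool's x, y, z in units of 0.025 m (1.0 is 0.025 m); "wx", "wy", "wz": the turn, a rotation vector about the tool's x, y, z in units of 0.08 rad (1.0 is 0.08 rad). In form: [{"hand": .., "dx": .., "dy": .., "dz": .., "wx": .., "wy": .., "wz": ..}, ...]. A call has 1 to 10 rows; each row shifts and turns the commanded pose from where the row before left it, along the tool's axes as they then stand; what a row does not reach is not made up. A row lasts 1/12 s, in which the tool goes at most 41.7 mm and 7.16 degrees, less where a joint would pass 70% of its speed; a pose out of reach is approached as far as the arm can. A call with a number of a shift or a turn outside -1 to 1 is refused whole. A call with a gripper value outside its range is refused whole. The fingers move at their own pace and stop on an object; "newtons" is the grip in N (left out, the last holds). Time passes only in rows, so rows that do not move let the fingers close. It gives the time, the measured TCP pose, the force, the opening and the grip force at its end, in the units of the state.
- env.get_state(): the state, without advancing time (a new reading comes with each control period).
- env.get_image(name): name is "side" or "top"; returns the picture (480x640x3 uint8, red, green, blue); there is no depth.
- env.camera_info(name): a dict with "intrinsics" (3x3 intrinsics, pixels), "k1" (the pictures are not rectified: a ray, as slopes to the right and down, at radius r is drawn at 1 + k1 r^2 times it, then the intrinsics apply), "rvec" (rotation vector, rad) and "tvec" (3), from world to camera coordinates, as OpenCV has them. Camera axes: x right, y down, z forward; pixel columns grow to the right and rows downward; lengths in mm; the calibration is good to about 2 mm. A picture is of the moment at which its call begins. camera_info takes no time and is no camera call.
- env.finish_job(): hands the job in; it is judged then, once.
The state is a dict: "t": time; "qpos": joint angles; "dq": joint speeds; "joint_torque": joint torques, N m; "eef_pos": TCP position; "ee_rot": TCP orientation; "wrist_force": force on the tool from outside, world axes, zero at the start; "moment": the same for the moment, N m; "finger_gap": opening from 0.0 (shut) to 1.0 (fully open); "grip_force": force on a finger pad.
Only numpy, scipy, OpenCV 4.12 (cv2) and the standard library are available. Lean on these libraries where they do the work, as an engineer would, in place of code of your own. Each camera call takes 0.05 s, during which the arm holds its last target. There are 200 camera calls.

## Task

Strip the opened instrument from the top down, setting each part in its own place before taking the next: the orange pointer flat in the round steel dish, the black dial face up on the middle of the blue felt rest, the white reflector flat in the middle of the yellow wash tray, and the green circuit board centred lengthwise across both jaws of the board holder. Set the parts down without dropping or tipping them, leave the black rear case standing where it is, and do not push the red tester.

Things in the scene. Friction and masses are not known exactly. Their poses are not given: they have to be found in the camera images.
- pointer: Orange gauge pointer lying loose on the dial. Upright cap 20 mm in diameter, 14 mm tall, black dot on top; its flat needle (3 mm wide, 2 to 4 mm above the underside) reaches 27 mm from the cap's axis along +x. Origin: centre of the cap's underside, z up. 12 g. Grip the cap across y.
- dial: Black round dial face with white and red ticks: plate 62 mm in diameter, 4 mm thick, with two tabs 20 mm wide at +y and -y: 66 mm across them, the grip. Lies loose on the reflector's rim (56 mm in diameter), so its edge overhangs, with 18 mm free below the edge. Origin: centre of its underside, z up out of the printed face. 30 g.
- reflector: Off-white gauge reflector: base plate 88 (x) by 44 (y) by 3 mm, and on it a round cup widening upward from 40 mm to a straight rim band 56 mm in diameter, 18 to 28 mm above the underside: grip this across y. Lies loose on the board between its connectors; its base ends show beyond the dial. Origin: centre of its underside, z up. 40 g.
- board: Green circuit board 110 (x) by 66 (y) by 2 mm; at the middle of each long edge a grey connector block (30 mm along x, 8 mm deep, top 12 mm above the board's underside) flush with the edge: 66 mm across y over both, the grip. Lies loose on the case's posts, underside 20 mm above the case's underside. Origin: centre of its underside, z up. 60 g.
- case: Black rear case, a loose shallow tray 130 (x) by 96 (y) mm, walls 10 mm high, floor 3 mm, with four posts 20 mm high carrying the board. In it stand, bottom up: board, reflector, dial, pointer; x and y axes of case, board, reflector and dial nearly in line. It stays. Origin: centre of its underside. 300 g.
- dish: Round steel small-parts dish, 130 mm in diameter at the rim, 12 mm high, flat inner floor 112 mm in diameter, 3 mm above the bench. Fixed. Origin: centre of its underside, on the bench.
- rest: Dial rest: round aluminium foot 90 mm in diameter and 4 mm high, with a column 50 mm in diameter whose blue felt top is 24 mm above the bench. Fixed. Origin: centre of its underside, on the bench.
- tray: Shallow yellow plastic wash tray, 122 (x) by 86 (y) mm, 12 mm high, walls and floor 3 mm, so 116 by 80 mm inside. Fixed. Origin: centre of its underside, on the bench.
- holder: Board holder: two black jaws joined by two steel rods along x (rods below 12 mm). The jaws' flat ledges, 76 mm long in y, 20 mm above the bench, lie 37 to 68 mm either side of the centre in x; beyond each an upstand 26 mm high, 136 mm apart inside. The board lies along x on both ledges. Fixed. Origin: centre of its underside, on the bench.
- tester: Bystander: red tester box, 75 by 130 by 34 mm, with dark screen and three coloured terminals, loose. Origin: centre of its underside.
Mind the look-alikes: they are no part of the job. What is meant by the dial is not brown or turquoise, and is the larger of those in its own colour.

How it is judged (in metres and radians):
On the way, in this order (a step that is already met when the one before it is completed fails the run):
1. the pointer lies in the steel dish, released (horizontal distance between pointer and dish below 0.045 m and z of pointer in the frame of dish between -0.001 and 0.007 m and angle between pointer's own z axis and vertical below 0.1 rad and contact force between the fingers and pointer below 0.2 N), for 0.2 s.
2. the dial lies on the felt-topped rest, released (horizontal distance between dial and rest below 0.012 m and z of dial in the frame of rest between 0.02 and 0.028 m and angle between dial's own z axis and vertical below 0.1 rad and contact force between the fingers and dial below 0.2 N), for 0.2 s.
3. the white reflector lies in the yellow tray, released (horizontal distance between reflector and tray below 0.015 m and z of reflector in the frame of tray between -0.001 and 0.007 m and angle between reflector's own z axis and vertical below 0.1 rad and contact force between the fingers and reflector below 0.2 N), for 0.2 s.
4. the green board lies across both jaws of the holder, released (horizontal distance between board and holder below 0.012 m and z of board in the frame of holder between 0.016 and 0.024 m and angle between board's own z axis and vertical below 0.1 rad and angle between the x axis of board and the x axis of holder, either way round below 0.2 rad and contact force between the fingers and board below 0.2 N), for 0.2 s.
At the end, for the whole second after the job is handed in: Level (0.1 rad), within 4 mm of resting height, at rest: pointer in dish (within 45 mm of its centre), dial on rest (12 mm), reflector in tray (15 mm), board across the holder (12 mm, 0.2 rad, either way round). Case upright, moved under 30 mm (horizontal distance between pointer and dish below 0.045 m and z of pointer in the frame of dish between -0.001 and 0.007 m and angle between each of pointer, dial, reflector, board, case's own z axis and vertical below 0.1 rad and linear speed of each of pointer, dial, reflector, board below 0.02 m/s and angular speed of each of pointer, dial, reflector, board below 0.3 rad/s and horizontal distance between dial and rest below 0.012 m and z of dial in the frame of rest between 0.02 and 0.028 m and horizontal distance between reflector and tray below 0.015 m and z of reflector in the frame of tray between -0.001 and 0.007 m and horizontal distance between board and holder below 0.012 m and z of board in the frame of holder between 0.016 and 0.024 m and angle between the x axis of board and the x axis of holder, either way round below 0.2 rad and distance of case from where it was at the start of the episode below 0.03 m); the robot touches nothing.
It fails at once if a part is dropped (falls more than about 20 mm with no finger on it) ((linear speed of pointer above 0.6 m/s and contact force between the fingers and pointer below 0.01 N) or (linear speed of dial above 0.6 m/s and contact force between the fingers and dial below 0.01 N) or (linear speed of reflector above 0.6 m/s and contact force between the fingers and reflector below 0.01 N) or (linear speed of board above 0.6 m/s and contact force between the fingers and board below 0.01 N)).
It fails at once if a part is tipped by more than 35 degrees (angle between any of pointer, dial, reflector, board's own z axis and vertical above 0.61 rad).
It fails at once if the red tester is pushed more than 20 mm (distance of tester from where it was at the start of the episode above 0.02 m).
It also fails if it takes over 102 s, if anything falls off the work surface, if the arm or the gripper's body presses on something with over 40 N, if the wrist force passes 120 N, or if a joint passes its speed limit or range.

## Working session

There is one attempt and no reset: what is moved stays moved. The work goes in short steps, Python scripts to look and compute and a tool call to move; the robot and the scene stay as the last step left them, time stands still between calls to the robot, and variables do not carry over. Pictures are saved under pics/ and viewed, at most 14 in all, crops included, and the job is handed in when it is done.

Besides the shell and the picture viewer there is one more tool, called by a JSON object that holds its "name" and its "arguments", one argument or row to a line. play_rows: Moves the arm, as the interface text tells. Its arguments: {"type":"object","properties":{"steps":{"type":"array"},"newtons":{"type":"number"}},"required":["steps"]}

```bash
mkdir -p pics; ls
python3 - <<'E'
from workcell import env
import cv2
for n in("top","side"):
    im=env.get_image(n); cv2.imwrite(f"pics/{n}0.png",im[:,:,::-1]); print(env.camera_info(n))
print(env.get_state())
E
```

```text
pics
{'intrinsics': array([[477.46581449,   0.        , 322.18788847],
       [  0.        , 477.46581449, 236.15258778],
       [  0.        ,   0.        ,   1.        ]]), 'k1': -0.0856827129083171, 'rvec': array([ 2.1286087 , -2.08332922,  0.23394256]), 'tvec': array([ 47.41141455, 452.63891768, 837.12942026])}
{'intrinsics': array([[514.68081974,   0.        , 314.79373724],
       [  0.        , 514.68081974, 231.9217331 ],
       [  0.        ,   0.        ,   1.        ]]), 'k1': 0.009832616078493037, 'rvec': array([ 2.06859272, -0.06974619,  0.05569375]), 'tvec': array([-425.51166337,  117.24228981, 1039.70548358])}
{'t': 0.1, 'qpos': array([ 1.02778885e+00,  3.26879388e-01, -1.93475122e-01,  1.05203326e+00,
       -1.25298179e-05,  1.43660158e+00]), 'dq': array([-1.25134635e-03,  1.03636916e-03,  1.90008669e-03,  6.34877454e-04,
        8.30609897e-05,  4.35841247e-04]), 'joint_torque': array([ 2.50433848e-03, -4.44238079e+01,  2.63039500e+01,  7.77865673e-03,
        3.45935564e-05, -1.77287296e-05]), 'eef_pos': array([218.34954781, 504.22174065, 230.57824434]), 'ee_rot': array([[-9.17593356e-01,  3.97519526e-01, -8.11593864e-04],
       [ 3.97520304e-01,  9.17592357e-01, -1.36900479e-03],
       [ 2.00506190e-04, -1.57881474e-03, -9.99998734e-01]]), 'wrist_force': array([-0.14949948,  0.09956127,  1.59183027]), 'moment': array([ 0.06978877,  0.02263021, -0.00053914]), 'grip_force': 0.0, 'finger_gap': 1.0016233354246953}
```

View pics/top0.png

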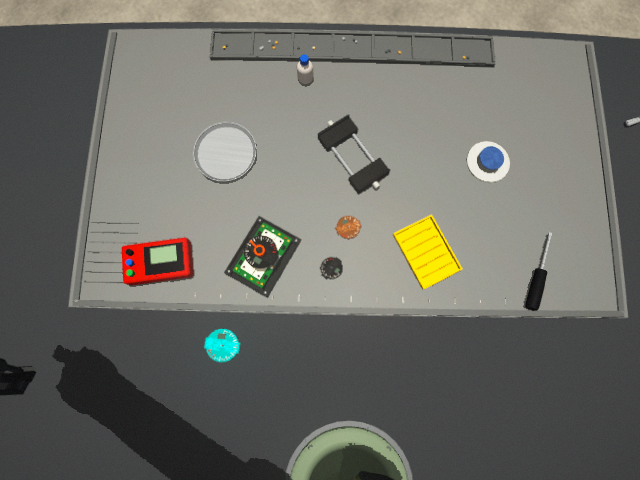

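View pics/side0.png

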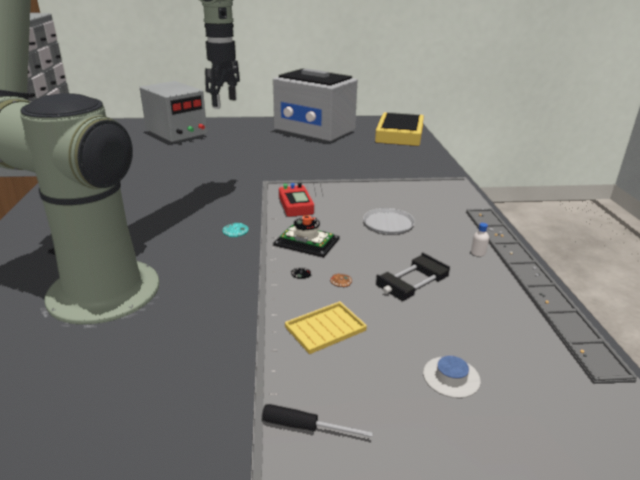

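The top picture shows these dial look-alikes: the stack's black dial (262,250), a small black one (331,268), a brown one (348,227) and a turquoise one (222,345). The dial in the stack is the larger black one, so it is my choice. The dish is at (225,152), holder (353,154), rest (490,159), tray (428,252) and tester (157,261). The side picture confirms the stack at (307,235). Next I check the choice in a close crop.

```bash
cat > h.py <<'E'
from workcell import env
import numpy as np, cv2
def cam(n):
    c=env.camera_info(n); R=cv2.Rodrigues(c['rvec'])[0]
    return np.array(c['intrinsics']),np.array([c['k1'],0,0,0,0.]),R,np.array(c['tvec'])
def world(n,px,z):
    K,d,R,t=cam(n); px=np.array(px,float).reshape(-1,1,2)
    u=cv2.undistortPointsIter(px,K,d,None,None,(3,50,1e-10)).reshape(-1,2)
    r=np.c_[u,np.ones(len(u))]@R; c=-R.T@t
    return c+r*((z-c[2])/r[:,2])[:,None]
def pix(n,P):
    K,d,R,t=cam(n); return cv2.projectPoints(np.array(P,float).reshape(-1,3),R,t,K,d)[0].reshape(-1,2)
def crop(im,x,y,w,h,s,name):
    cv2.imwrite(name,cv2.resize(im[y:y+h,x:x+w,::-1],None,fx=s,fy=s,interpolation=cv2.INTER_CUBIC))
E
python3 - <<'E'
from h import *
t=cv2.imread("pics/top0.png")[:,:,::-1]
crop(t,212,205,100,100,6,"pics/c1.png")
hsv=cv2.cvtColor(t.copy(),cv2.COLOR_RGB2HSV)
def rect(m,z,nm):
    n,l,s,c=cv2.connectedComponentsWithStats(m.astype(np.uint8)); i=1+np.argmax(s[1:,4])
    p=np.argwhere(l==i)[:,::-1]; w=world("top",p,z)[:,:2].astype(np.float32)
    print(nm,s[i],c[i],cv2.minAreaRect(w), w.mean(0))
H,S,V=[hsv[...,k].astype(int) for k in range(3)]
rect((abs(H-28)<6)&(S>150)&(V>100),12,"tray")
rect((abs(H-112)<12)&(S>120)&(np.arange(640)[None]>450),24,"felt")
rect(((H<6)|(H>174))&(S>150)&(np.arange(640)[None]<200),34,"tester")
print("cam",-cam("top")[2].T@cam("top")[3])
m=(V<60);m[:100]=0;m[210:]=0;m[:,:310]=0;m[:,395:]=0
n,l,s,c=cv2.connectedComponentsWithStats(m.astype(np.uint8));
for i in range(1,n):
  if s[i,4]>100:
    w=world("top",np.argwhere(l==i)[:,::-1],26)[:,:2].astype(np.float32);print("jaw",s[i],cv2.minAreaRect(w))
# dish rim
crop(t,185,105,80,90,5,"pics/c2.png"); crop(t,305,100,100,110,5,"pics/c3.png")
E
```

```text
tray [ 394  215   68   74 2792] [427.15222063 251.4015043 ] ((434.8927917480469, -146.6651611328125), (122.69587707519531, 88.15972137451172), 27.9124813079834) [ 434.42798 -146.53754]
felt [480 147  24  22 416] [491.32451923 157.58173077] ((627.43310546875, -280.6279296875), (45.287086486816406, 47.97429275512695), 1.8513880968093872) [ 627.1459 -280.525 ]
tester [ 122  238   71   47 1550] [154.23032258 262.60516129] ((400.3828125, 369.0992736816406), (77.42778778076172, 133.1749725341797), 9.505443572998047) [397.10062 373.0148 ]
cam [258.29581344  56.51173176 915.42623691]
jaw [318 116  39  35 715] ((670.49658203125, 31.25790023803711), (42.4293212890625, 78.88275146484375), 35.5423698425293)
jaw [349 158  40  36 631] ((581.1994018554688, -31.97205352783203), (37.94869613647461, 78.99295043945312), 35.853397369384766)
```

View pics/c1.png

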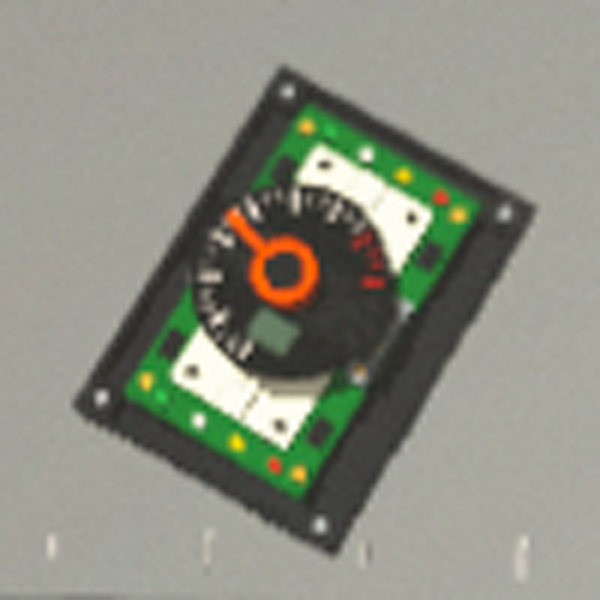

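View pics/c3.png

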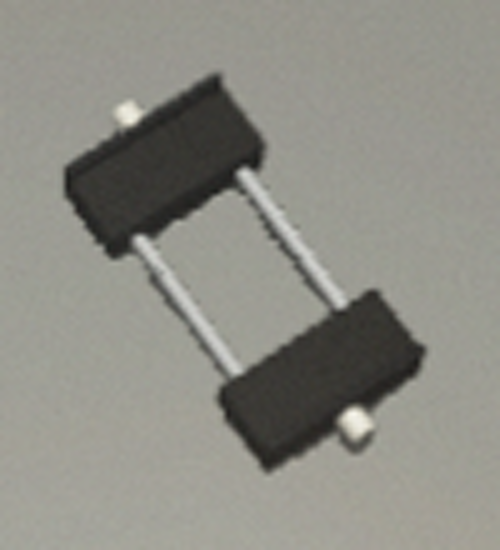

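The crop shows the stack in its case. The dial is black, 62 mm class, with the pointer cap at crop (285,270), which is (259.5,250) in the full picture, and its needle to the upper left. The holder crop shows the jaws' inner edges and the rods clearly. Next I fit the poses.

```bash
cat > m.py <<'E'
from h import *
from scipy.optimize import least_squares
def fit(n,px,model,g):
    "pose x,y,yaw(deg) of model points (local x,y, world z) to pixels"
    model=np.array(model,float);px=np.array(px,float)
    def P(q):
        a=np.radians(q[2]);c,s=np.cos(a),np.sin(a);m=model.copy()
        m[:,0]=q[0]+c*model[:,0]-s*model[:,1];m[:,1]=q[1]+s*model[:,0]+c*model[:,1];return m
    r=least_squares(lambda q:(pix(n,P(q))-px).ravel(),g,x_scale=[10,10,5])
    return r.x.round(1),np.abs(r.fun).max().round(2)
def bx(a,b,z): return [(a/2,-b/2,z),(a/2,b/2,z),(-a/2,b/2,z),(-a/2,-b/2,z)]
E
python3 - <<'E'
from m import *
t=cv2.imread("pics/top0.png")[:,:,::-1].copy()
hsv=cv2.cvtColor(t,cv2.COLOR_RGB2HSV); H,S,V=[hsv[...,k].astype(int) for k in range(3)]
f=lambda L,o,s:[((x+.5)/s-.5+o[0],(y+.5)/s-.5+o[1]) for x,y in L]
o=(212,205)
# order: (+,-),(+,+),(-,+),(-,-); local x points up-right (world -31deg)
print("case",fit("top",f([(537,207),(283,65),(77,405),(335,557)],o,6),bx(130,96,10),[410,250,-31]))
print("board",fit("top",f([(482,212),(310,103),(127,393),(305,498)],o,6),bx(110,66,22),[410,250,-31]))
print("refl",fit("top",f([(433,210),(318,145),(172,377),(290,450)],o,6),bx(88,44,25),[410,250,-31]))
m=(H<14)&(S>200)&(V>180);m[:225]=0;m[275:]=0;m[:,:240]=0;m[:,290:]=0
n,l,s,c=cv2.connectedComponentsWithStats(m.astype(np.uint8));i=1+np.argmax(s[1:,4]);print(s[i])
p=np.argwhere(l==i)[:,::-1];w=world("top",p,68)
print("dot",world("top",f([(286,271)],o,6),68),"tip",world("top",f([(229,211)],o,6),57))
print("dial c",world("top",f([(297,283)],o,6),54))
h=f([(375,290),(222,388),(112,258),(263,160)],(305,100),5)
print("inner-edge",world("top",h[:2],20),world("top",h[2:],0))
h=f([(217,75),(67,170),(375,290),(222,388)],(305,100),5)
print("upper top edge",world("top",h[:2],26))
# dish/rest circles
for (x,y,r,z,nm) in((225,152,34,12,"dish"),(489,161,23,4,"foot")):
    g=cv2.cvtColor(t,cv2.COLOR_RGB2GRAY);mm=np.zeros_like(g);cv2.circle(mm,(x,y),r+6,255,-1)
    e=cv2.Canny(g,40,100)&mm; q=np.argwhere(e)[:,::-1];hull=cv2.convexHull(q.astype(np.int32))[:,0]
    print(nm,cv2.minEnclosingCircle(world("top",hull,z)[:,:2].astype(np.float32)))
E
```

```text
case (array([419.5, 170.5, -28.1]), np.float64(0.45))
board (array([419.4, 169.6, -29.5]), np.float64(0.98))
refl (array([420.5, 170.2, -28.9]), np.float64(0.31))
[250 241  15  15  75]
dot [[419.75822383 170.40800449  68.        ]] tip [[440.19375981 190.34967544  57.        ]]
dial c [[418.76362219 168.73088109  54.        ]]
inner-edge [[621.88619901 -54.43549442  20.        ]
 [578.88240651   6.60429504  20.        ]] [[641.38519238  51.05732885   0.        ]
 [686.57846205 -10.82117192   0.        ]]
upper top edge [[711.59181186   9.92889868  26.        ]
 [668.12410804  70.0316272   26.        ]]
dish ((632.6616821289062, 257.84857177734375), 69.6766128540039)
foot ((627.015869140625, -279.9771728515625), 46.99650955200195)
```

All fits agree: the stack's axis is at (419.7,170.4) with yaw about -28.6°, and the needle tip is 28 mm out at 44°. The other targets:

| Target | x, y (mm) | Yaw |
|---|---|---|
| Dish | (632,258) | – |
| Rest | (627,-280) | – |
| Tray | (435.5,-147) | 27.9° |
| Holder | (631,-2) | 35.3° |

Moving above the pointer at height now.

{"name": "play_rows", "arguments": {
  "steps": [
    {"hand": -1,"dx": -0.9,"dy": -0.65},
    {"hand": -1,"dx": -0.9,"dy": -0.65},
    {"hand": -1,"dx": -0.9,"dy": -0.65},
    {"hand": -1,"dx": -0.9,"dy": -0.65},
    {"hand": -1,"dx": -0.9,"dy": -0.65},
    {"hand": -1,"dx": -0.9,"dy": -0.65},
    {"hand": -1,"dx": -0.9,"dy": -0.65},
    {"hand": -1,"dx": -0.9,"dy": -0.65},
    {"hand": -1,"dx": -0.9,"dy": -0.65},
    {"hand": -1,"dx": -0.9,"dy": -0.65}
  ],
  "newtons": 20
}}

```text
validation failed for argument at $.st...
```

{"name": "play_rows", "arguments": {
  "steps": [
    {"hand": -1,"dx": -0.9,"dy": -0.65},
    {"hand": -1,"dx": -0.9,"dy": -0.65},
    {"hand": -1,"dx": -0.9,"dy": -0.65},
    {"hand": -1,"dx": -0.9,"dy": -0.65},
    {"hand": -1,"wz": -1},
    {"hand": -1,"wz": -1},
    {"hand": -1,"wz": -1},
    {"hand": -1,"wz": -1},
    {"hand": -1,"wz": -1},
    {"hand": -1,"wz": -1}
  ]
}}

```text
validation failed for argument at $.st...
```

{"name": "play_rows", "arguments": {
  "steps": [
    {"hand": -1,"wz": -1,"dz": 0.4},
    {"hand": -1,"wz": -1,"dz": 0.4},
    {"hand": -1,"wz": -1,"dz": 0.4},
    {"hand": -1,"wz": -1,"dz": 0.4},
    {"hand": -1,"wz": -1,"dz": 0.4},
    {"hand": -1,"wz": -1,"dz": 0.4},
    {"hand": -1,"wz": -1,"dz": 0.4},
    {"hand": -1,"wz": -0.8,"dz": 0.4},
    {"hand": -1,"dz": 0.4},
    {"hand": -1}
  ]
}}

```text
validation failed for argument at $.st...
```

```bash
cat > go.py <<'E'
import sys
from h import *
x,y,z,psi=map(float,sys.argv[1:5])
s=env.get_state();R=s['ee_rot'];p=s['eef_pos']
cur=np.degrees(np.arctan2(R[1,1],R[0,1]))
d=R.T@(np.array([x,y,z])-p)/25
print("t",round(s['t'],2),"pos",p.round(1),"psi",cur.round(1),"tilt",(R[:,2]).round(4),"gap",round(85*s['finger_gap'],1),"F",s['wrist_force'].round(1),"grip",round(s['grip_force'],1))
print("units at present yaw dx dy dz",d.round(2))
dy=np.radians(psi-cur);c,n=np.cos(dy),np.sin(dy)
a=np.radians(psi);ya=np.array([np.cos(a),np.sin(a)]);xa=np.array([-ya[1],ya[0]]);e=(np.array([x,y])-p[:2])/25
print("wz",(-dy/.08).round(2),"units at final yaw",(e@xa).round(2),(e@ya).round(2))
E
python3 go.py 419.8 170.4 58 134.3
```

```text
t 0.1 pos [218.3 504.2 230.6] psi 66.6 tilt [-8.0e-04 -1.4e-03 -1.0e+00] gap 85.1 F [-0.1  0.1  1.6] grip 0.0
units at present yaw dx dy dz [-12.7   -9.04   6.91]
wz -14.77 units at final yaw 3.56 -15.18
```

The rows probably need all seven numbers.

{"name": "play_rows", "arguments": {
  "steps": [
    {"hand": -1,"dx": -0.9,"dy": -0.65,"dz": 0,"wx": 0,"wy": 0,"wz": 0},
    {"hand": -1,"dx": -0.9,"dy": -0.65,"dz": 0,"wx": 0,"wy": 0,"wz": 0},
    {"hand": -1,"dx": -0.9,"dy": -0.65,"dz": 0,"wx": 0,"wy": 0,"wz": 0},
    {"hand": -1,"dx": -0.9,"dy": -0.65,"dz": 0,"wx": 0,"wy": 0,"wz": 0},
    {"hand": -1,"dx": -0.9,"dy": -0.65,"dz": 0,"wx": 0,"wy": 0,"wz": 0},
    {"hand": -1,"dx": -0.9,"dy": -0.65,"dz": 0,"wx": 0,"wy": 0,"wz": 0},
    {"hand": -1,"dx": -0.9,"dy": -0.65,"dz": 0,"wx": 0,"wy": 0,"wz": 0}
  ],
  "newtons": 20
}}

```text
t: 0.68
eef_pos: [318.1, 336.4, 231.0]
ee_rot: [[-0.918, 0.397, -0.0], [0.397, 0.918, -0.0], [0.0, -0.001, -1.0]]
wrist_force: [-0.3, -0.2, -0.7]
finger_gap: 0.998
grip_force: 0.0
```

{"name": "play_rows", "arguments": {
  "steps": [
    {"hand": -1,"dx": -0.9,"dy": -0.65,"dz": 0,"wx": 0,"wy": 0,"wz": 0},
    {"hand": -1,"dx": -0.9,"dy": -0.65,"dz": 0,"wx": 0,"wy": 0,"wz": 0},
    {"hand": -1,"dx": -0.9,"dy": -0.65,"dz": 0,"wx": 0,"wy": 0,"wz": 0},
    {"hand": -1,"dx": -0.9,"dy": -0.65,"dz": 0,"wx": 0,"wy": 0,"wz": 0},
    {"hand": -1,"dx": -0.9,"dy": -0.65,"dz": 0,"wx": 0,"wy": 0,"wz": 0},
    {"hand": -1,"dx": -0.9,"dy": -0.65,"dz": 0,"wx": 0,"wy": 0,"wz": 0},
    {"hand": -1,"dx": -0.9,"dy": -0.65,"dz": 0,"wx": 0,"wy": 0,"wz": 0},
    {"hand": -1,"dx": 0,"dy": 0,"dz": 0,"wx": 0,"wy": 0,"wz": -1},
    {"hand": -1,"dx": 0,"dy": 0,"dz": 0,"wx": 0,"wy": 0,"wz": -1},
    {"hand": -1,"dx": 0,"dy": 0,"dz": 0,"wx": 0,"wy": 0,"wz": -1}
  ]
}}

```text
t: 1.52
eef_pos: [417.2, 170.0, 230.9]
ee_rot: [[-0.986, 0.166, -0.001], [0.166, 0.986, -0.0], [0.001, -0.0, -1.0]]
wrist_force: [-0.2, 0.7, -1.0]
finger_gap: 1.0
grip_force: 0.0
```

{"name": "play_rows", "arguments": {
  "steps": [
    {"hand": -1,"dx": 0,"dy": 0,"dz": 0.4,"wx": 0,"wy": 0,"wz": -1},
    {"hand": -1,"dx": 0,"dy": 0,"dz": 0.4,"wx": 0,"wy": 0,"wz": -1},
    {"hand": -1,"dx": 0,"dy": 0,"dz": 0.4,"wx": 0,"wy": 0,"wz": -1},
    {"hand": -1,"dx": 0,"dy": 0,"dz": 0.4,"wx": 0,"wy": 0,"wz": -1},
    {"hand": -1,"dx": 0,"dy": 0,"dz": 0.4,"wx": 0,"wy": 0,"wz": -1},
    {"hand": -1,"dx": 0,"dy": 0,"dz": 0.4,"wx": 0,"wy": 0,"wz": -1},
    {"hand": -1,"dx": 0,"dy": 0,"dz": 0.4,"wx": 0,"wy": 0,"wz": -1},
    {"hand": -1,"dx": 0,"dy": 0,"dz": 0.4,"wx": 0,"wy": 0,"wz": -1},
    {"hand": -1,"dx": 0,"dy": 0,"dz": 0.4,"wx": 0,"wy": 0,"wz": -1},
    {"hand": -1,"dx": 0,"dy": 0,"dz": 0.4,"wx": 0,"wy": 0,"wz": -1}
  ]
}}

```text
t: 2.35
eef_pos: [416.9, 170.6, 130.5]
ee_rot: [[-0.805, -0.593, -0.001], [-0.593, 0.805, -0.0], [0.001, 0.0, -1.0]]
wrist_force: [-0.2, 0.9, 0.5]
finger_gap: 0.999
grip_force: 0.0
```

{"name": "play_rows", "arguments": {
  "steps": [
    {"hand": -1,"dx": 0,"dy": 0,"dz": 0,"wx": 0,"wy": 0,"wz": -1},
    {"hand": -1,"dx": 0,"dy": 0,"dz": 0,"wx": 0,"wy": 0,"wz": -0.8},
    {"hand": -1,"dx": 0,"dy": 0,"dz": 0,"wx": 0,"wy": 0,"wz": 0}
  ]
}}

```text
t: 2.6
eef_pos: [416.7, 170.6, 130.8]
ee_rot: [[-0.714, -0.701, -0.001], [-0.701, 0.714, -0.0], [0.001, 0.001, -1.0]]
wrist_force: [-0.3, 0.6, 0.8]
finger_gap: 1.0
grip_force: 0.0
```

```bash
python3 go.py 419.8 170.4 58 134.3
```

```text
t 2.6 pos [416.7 170.6 130.8] psi 134.5 tilt [-1.3e-03 -3.0e-04 -1.0e+00] gap 85.0 F [-0.3  0.6  0.8] grip 0.0
units at present yaw dx dy dz [-0.09 -0.09  2.91]
wz 0.04 units at final yaw -0.08 -0.09
```

{"name": "play_rows", "arguments": {
  "steps": [
    {"hand": -1,"dx": -0.09,"dy": -0.09,"dz": 0.6,"wx": 0,"wy": 0,"wz": 0},
    {"hand": -1,"dx": 0,"dy": 0,"dz": 0.6,"wx": 0,"wy": 0,"wz": 0},
    {"hand": -1,"dx": 0,"dy": 0,"dz": 0.6,"wx": 0,"wy": 0,"wz": 0},
    {"hand": -1,"dx": 0,"dy": 0,"dz": 0.6,"wx": 0,"wy": 0,"wz": 0},
    {"hand": -1,"dx": 0,"dy": 0,"dz": 0.5,"wx": 0,"wy": 0,"wz": 0},
    {"hand": -1,"dx": 0,"dy": 0,"dz": 0,"wx": 0,"wy": 0,"wz": 0},
    {"hand": 0,"dx": 0,"dy": 0,"dz": 0,"wx": 0,"wy": 0,"wz": 0},
    {"hand": 0.3,"dx": 0,"dy": 0,"dz": 0,"wx": 0,"wy": 0,"wz": 0},
    {"hand": 0.3,"dx": 0,"dy": 0,"dz": 0,"wx": 0,"wy": 0,"wz": 0},
    {"hand": 0.3,"dx": 0,"dy": 0,"dz": 0,"wx": 0,"wy": 0,"wz": 0}
  ]
}}

```text
t: 3.43
eef_pos: [421.2, 170.9, 59.6]
ee_rot: [[-0.714, -0.7, 0.002], [-0.7, 0.714, 0.0], [-0.001, -0.001, -1.0]]
wrist_force: [-0.2, 0.2, -0.1]
finger_gap: 0.451
grip_force: 0.0
```

{"name": "play_rows", "arguments": {
  "steps": [
    {"hand": 0.5,"dx": 0,"dy": 0,"dz": 0,"wx": 0,"wy": 0,"wz": 0},
    {"hand": 0.6,"dx": 0,"dy": 0,"dz": 0,"wx": 0,"wy": 0,"wz": 0},
    {"hand": 1,"dx": 0,"dy": 0,"dz": 0,"wx": 0,"wy": 0,"wz": 0},
    {"hand": 1,"dx": 0,"dy": 0,"dz": 0,"wx": 0,"wy": 0,"wz": 0},
    {"hand": 1,"dx": 0,"dy": 0,"dz": 0,"wx": 0,"wy": 0,"wz": 0},
    {"hand": 1,"dx": 0,"dy": 0,"dz": 0,"wx": 0,"wy": 0,"wz": 0}
  ]
}}

```text
t: 3.93
eef_pos: [420.9, 170.8, 59.4]
ee_rot: [[-0.714, -0.7, 0.001], [-0.7, 0.714, 0.0], [-0.001, -0.001, -1.0]]
wrist_force: [-1.3, 0.6, 6.3]
finger_gap: 0.215
grip_force: 19.6
```

```bash
python3 go.py 419.8 170.4 58 134.3
```

```text
t 3.93 pos [420.9 170.8  59.4] psi 134.4 tilt [ 1.1e-03  3.0e-04 -1.0e+00] gap 18.3 F [-1.3  0.6  6.3] grip 19.6
units at present yaw dx dy dz [0.04 0.02 0.06]
wz 0.02 units at final yaw 0.04 0.02
```

{"name": "play_rows", "arguments": {
  "steps": [
    {"hand": 1,"dx": 0,"dy": 0,"dz": -0.2,"wx": 0,"wy": 0,"wz": 0},
    {"hand": 1,"dx": 0,"dy": 0,"dz": -0.4,"wx": 0,"wy": 0,"wz": 0},
    {"hand": 1,"dx": 0,"dy": 0,"dz": -0.6,"wx": 0,"wy": 0,"wz": 0},
    {"hand": 1,"dx": 0,"dy": 0,"dz": -0.6,"wx": 0,"wy": 0,"wz": 0},
    {"hand": 1,"dx": 0,"dy": 0,"dz": -0.6,"wx": 0,"wy": 0,"wz": 0},
    {"hand": 1,"dx": 0,"dy": 0,"dz": -0.6,"wx": 0,"wy": 0,"wz": 0},
    {"hand": 1,"dx": 0,"dy": 0,"dz": 0,"wx": 0,"wy": 0,"wz": 0}
  ]
}}

```text
t: 4.52
eef_pos: [422.1, 171.1, 136.3]
ee_rot: [[-0.714, -0.7, 0.004], [-0.7, 0.714, 0.001], [-0.004, -0.002, -1.0]]
wrist_force: [1.2, -0.0, 0.7]
finger_gap: 0.218
grip_force: 19.6
```

```bash
python3 go.py 632 258 10 134.4
python3 - <<'E'
from h import *
t=env.get_image("side"); crop(t,250,130,120,120,5,"pics/s1.png")
E
```

```text
t 4.52 pos [422.1 171.1 136.3] psi 134.4 tilt [ 4.1e-03  9.0e-04 -1.0e+00] gap 18.5 F [ 1.2 -0.   0.7] grip 19.6
units at present yaw dx dy dz [-8.41 -3.38  5.09]
wz 0.0 units at final yaw -8.43 -3.39
```

View pics/s1.png

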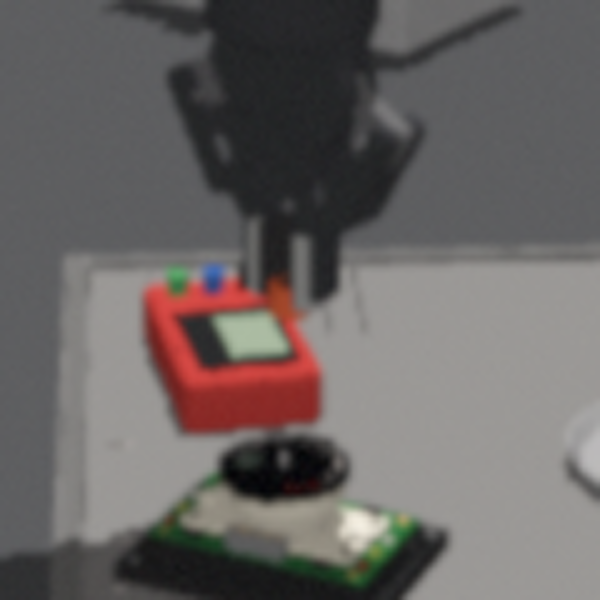

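The side crop shows the pointer held between the fingertips at crop (285,300), with the dial still lying level on the stack. Moving to the dish.

{"name": "play_rows", "arguments": {
  "steps": [
    {"hand": 1,"dx": -0.84,"dy": -0.34,"dz": 0,"wx": 0,"wy": 0,"wz": 0},
    {"hand": 1,"dx": -0.84,"dy": -0.34,"dz": 0,"wx": 0,"wy": 0,"wz": 0},
    {"hand": 1,"dx": -0.84,"dy": -0.34,"dz": 0,"wx": 0,"wy": 0,"wz": 0},
    {"hand": 1,"dx": -0.84,"dy": -0.34,"dz": 0,"wx": 0,"wy": 0,"wz": 0},
    {"hand": 1,"dx": -0.84,"dy": -0.34,"dz": 0,"wx": 0,"wy": 0,"wz": 0},
    {"hand": 1,"dx": -0.84,"dy": -0.34,"dz": 0,"wx": 0,"wy": 0,"wz": 0},
    {"hand": 1,"dx": -0.84,"dy": -0.34,"dz": 0,"wx": 0,"wy": 0,"wz": 0},
    {"hand": 1,"dx": -0.84,"dy": -0.34,"dz": 0,"wx": 0,"wy": 0,"wz": 0},
    {"hand": 1,"dx": -0.84,"dy": -0.34,"dz": 0,"wx": 0,"wy": 0,"wz": 0},
    {"hand": 1,"dx": -0.84,"dy": -0.34,"dz": 0,"wx": 0,"wy": 0,"wz": 0}
  ]
}}

```text
t: 5.4
eef_pos: [630.1, 257.1, 131.9]
ee_rot: [[-0.714, -0.7, -0.002], [-0.7, 0.714, -0.001], [0.002, 0.001, -1.0]]
wrist_force: [0.4, -0.1, -0.4]
finger_gap: 0.219
grip_force: 19.6
```

{"name": "play_rows", "arguments": {
  "steps": [
    {"hand": 1,"dx": 0,"dy": 0,"dz": 0.8,"wx": 0,"wy": 0,"wz": 0},
    {"hand": 1,"dx": 0,"dy": 0,"dz": 0.8,"wx": 0,"wy": 0,"wz": 0},
    {"hand": 1,"dx": 0,"dy": 0,"dz": 0.8,"wx": 0,"wy": 0,"wz": 0},
    {"hand": 1,"dx": 0,"dy": 0,"dz": 0.8,"wx": 0,"wy": 0,"wz": 0},
    {"hand": 1,"dx": 0,"dy": 0,"dz": 0.6,"wx": 0,"wy": 0,"wz": 0},
    {"hand": 1,"dx": 0,"dy": 0,"dz": 0.4,"wx": 0,"wy": 0,"wz": 0},
    {"hand": 1,"dx": 0,"dy": 0,"dz": 0.2,"wx": 0,"wy": 0,"wz": 0},
    {"hand": 1,"dx": 0,"dy": 0,"dz": 0,"wx": 0,"wy": 0,"wz": 0}
  ]
}}

```text
t: 6.07
eef_pos: [628.7, 256.6, 21.9]
ee_rot: [[-0.714, -0.7, -0.003], [-0.7, 0.714, -0.001], [0.003, 0.001, -1.0]]
wrist_force: [-0.6, -0.5, 0.7]
finger_gap: 0.22
grip_force: 19.6
```

```bash
python3 go.py 632 258 9 134.4
```

```text
t 6.07 pos [628.7 256.6  21.9] psi 134.4 tilt [-2.9e-03 -8.0e-04 -1.0e+00] gap 18.7 F [-0.6 -0.5  0.7] grip 19.6
units at present yaw dx dy dz [-0.14 -0.05  0.51]
wz 0.0 units at final yaw -0.13 -0.05
```

{"name": "play_rows", "arguments": {
  "steps": [
    {"hand": 1,"dx": 0,"dy": 0,"dz": 0.15,"wx": 0,"wy": 0,"wz": 0},
    {"hand": 1,"dx": 0,"dy": 0,"dz": 0.15,"wx": 0,"wy": 0,"wz": 0},
    {"hand": 1,"dx": 0,"dy": 0,"dz": 0.15,"wx": 0,"wy": 0,"wz": 0},
    {"hand": 1,"dx": 0,"dy": 0,"dz": 0,"wx": 0,"wy": 0,"wz": 0},
    {"hand": 1,"dx": 0,"dy": 0,"dz": 0,"wx": 0,"wy": 0,"wz": 0}
  ]
}}

```text
t: 6.48
eef_pos: [629.9, 257.0, 12.7]
ee_rot: [[-0.714, -0.7, 0.0], [-0.7, 0.714, 0.0], [-0.0, -0.0, -1.0]]
wrist_force: [0.1, 0.1, 0.0]
finger_gap: 0.218
grip_force: 19.6
```

{"name": "play_rows", "arguments": {
  "steps": [
    {"hand": 1,"dx": 0,"dy": 0,"dz": 0.05,"wx": 0,"wy": 0,"wz": 0},
    {"hand": 1,"dx": 0,"dy": 0,"dz": 0.03,"wx": 0,"wy": 0,"wz": 0},
    {"hand": 1,"dx": 0,"dy": 0,"dz": 0,"wx": 0,"wy": 0,"wz": 0},
    {"hand": 1,"dx": 0,"dy": 0,"dz": 0,"wx": 0,"wy": 0,"wz": 0}
  ]
}}

```text
t: 6.82
eef_pos: [629.9, 257.0, 10.6]
ee_rot: [[-0.714, -0.7, 0.0], [-0.7, 0.714, 0.0], [-0.0, -0.0, -1.0]]
wrist_force: [0.5, -0.3, 0.1]
finger_gap: 0.215
grip_force: 19.6
```

{"name": "play_rows", "arguments": {
  "steps": [
    {"hand": 1,"dx": 0,"dy": 0,"dz": 0.05,"wx": 0,"wy": 0,"wz": 0},
    {"hand": 1,"dx": 0,"dy": 0,"dz": 0,"wx": 0,"wy": 0,"wz": 0},
    {"hand": 1,"dx": 0,"dy": 0,"dz": 0,"wx": 0,"wy": 0,"wz": 0}
  ]
}}

```text
t: 7.07
eef_pos: [629.8, 256.9, 9.2]
ee_rot: [[-0.714, -0.7, -0.0], [-0.7, 0.714, -0.0], [0.0, 0.0, -1.0]]
wrist_force: [-0.4, -0.1, -0.6]
finger_gap: 0.213
grip_force: 19.6
```

{"name": "play_rows", "arguments": {
  "steps": [
    {"hand": 1,"dx": 0,"dy": 0,"dz": 0.03,"wx": 0,"wy": 0,"wz": 0},
    {"hand": 1,"dx": 0,"dy": 0,"dz": 0,"wx": 0,"wy": 0,"wz": 0},
    {"hand": 1,"dx": 0,"dy": 0,"dz": 0,"wx": 0,"wy": 0,"wz": 0}
  ]
}}

```text
t: 7.32
eef_pos: [630.0, 257.0, 8.5]
ee_rot: [[-0.714, -0.7, 0.0], [-0.7, 0.714, -0.0], [-0.0, -0.0, -1.0]]
wrist_force: [0.0, -0.5, -0.3]
finger_gap: 0.22
grip_force: 19.6
```

{"name": "play_rows", "arguments": {
  "steps": [
    {"hand": 1,"dx": 0,"dy": 0,"dz": 0.03,"wx": 0,"wy": 0,"wz": 0},
    {"hand": 1,"dx": 0,"dy": 0,"dz": 0,"wx": 0,"wy": 0,"wz": 0},
    {"hand": 1,"dx": 0,"dy": 0,"dz": 0,"wx": 0,"wy": 0,"wz": 0}
  ]
}}

```text
t: 7.57
eef_pos: [630.0, 257.0, 8.5]
ee_rot: [[-0.714, -0.7, 0.0], [-0.7, 0.714, 0.0], [-0.0, -0.0, -1.0]]
wrist_force: [-2.0, -1.3, 5.1]
finger_gap: 0.216
grip_force: 20.1
```

Contact at the predicted height. Releasing and rising.

{"name": "play_rows", "arguments": {
  "steps": [
    {"hand": 0.3,"dx": 0,"dy": 0,"dz": 0,"wx": 0,"wy": 0,"wz": 0},
    {"hand": 0.3,"dx": 0,"dy": 0,"dz": 0,"wx": 0,"wy": 0,"wz": 0},
    {"hand": 0.3,"dx": 0,"dy": 0,"dz": 0,"wx": 0,"wy": 0,"wz": 0},
    {"hand": 0.1,"dx": 0,"dy": 0,"dz": -0.2,"wx": 0,"wy": 0,"wz": 0},
    {"hand": 0.1,"dx": 0,"dy": 0,"dz": -0.5,"wx": 0,"wy": 0,"wz": 0},
    {"hand": -1,"dx": 0,"dy": 0,"dz": -0.8,"wx": 0,"wy": 0,"wz": 0},
    {"hand": -1,"dx": 0,"dy": 0,"dz": -0.8,"wx": 0,"wy": 0,"wz": 0},
    {"hand": -1,"dx": 0,"dy": 0,"dz": -0.8,"wx": 0,"wy": 0,"wz": 0},
    {"hand": -1,"dx": 0,"dy": 0,"dz": -0.8,"wx": 0,"wy": 0,"wz": 0},
    {"hand": -1,"dx": 0,"dy": 0,"dz": -0.8,"wx": 0,"wy": 0,"wz": 0}
  ]
}}

```text
t: 8.4
eef_pos: [630.1, 257.0, 127.6]
ee_rot: [[-0.714, -0.7, 0.001], [-0.7, 0.714, 0.0], [-0.001, -0.001, -1.0]]
wrist_force: [-0.1, -0.3, 0.5]
finger_gap: 1.001
grip_force: 0.0
```

```bash
python3 go.py 419.8 170.4 28 61.5
python3 - <<'E'
from h import *
t=env.get_image("side"); crop(t,270,160,180,110,4,"pics/s2.png")
E
```

```text
t 8.4 pos [630.1 257.  127.6] psi 134.4 tilt [ 1.1e-03  3.0e-04 -1.0e+00] gap 85.1 F [-0.1 -0.3  0.5] grip 0.0
units at present yaw dx dy dz [8.44 3.42 3.97]
wz 15.91 units at final yaw 5.74 -7.06
```

View pics/s2.png

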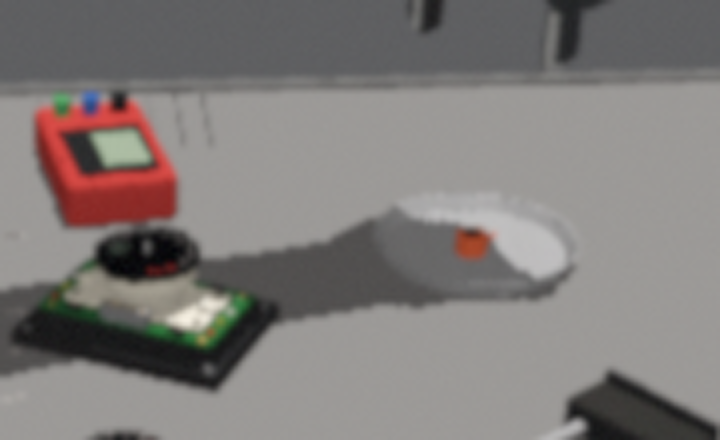

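The side crop shows the pointer standing flat in the dish at (472,243), with the dial level on the stack at (148,252). Next is the dial.

{"name": "play_rows", "arguments": {
  "steps": [
    {"hand": -1,"dx": 0.84,"dy": 0.34,"dz": 0,"wx": 0,"wy": 0,"wz": 0},
    {"hand": -1,"dx": 0.84,"dy": 0.34,"dz": 0,"wx": 0,"wy": 0,"wz": 0},
    {"hand": -1,"dx": 0.84,"dy": 0.34,"dz": 0,"wx": 0,"wy": 0,"wz": 0},
    {"hand": -1,"dx": 0.84,"dy": 0.34,"dz": 0,"wx": 0,"wy": 0,"wz": 0},
    {"hand": -1,"dx": 0.84,"dy": 0.34,"dz": 0,"wx": 0,"wy": 0,"wz": 0},
    {"hand": -1,"dx": 0.84,"dy": 0.34,"dz": 0,"wx": 0,"wy": 0,"wz": 0},
    {"hand": -1,"dx": 0.84,"dy": 0.34,"dz": 0,"wx": 0,"wy": 0,"wz": 0},
    {"hand": -1,"dx": 0.84,"dy": 0.34,"dz": 0,"wx": 0,"wy": 0,"wz": 0},
    {"hand": -1,"dx": 0.84,"dy": 0.34,"dz": 0,"wx": 0,"wy": 0,"wz": 0},
    {"hand": -1,"dx": 0.84,"dy": 0.34,"dz": 0,"wx": 0,"wy": 0,"wz": 0}
  ]
}}

```text
t: 9.28
eef_pos: [419.8, 170.4, 126.1]
ee_rot: [[-0.714, -0.7, 0.001], [-0.7, 0.714, 0.0], [-0.001, -0.001, -1.0]]
wrist_force: [-0.0, -0.1, -0.2]
finger_gap: 1.001
grip_force: 0.0
```

{"name": "play_rows", "arguments": {
  "steps": [
    {"hand": -1,"dx": 0,"dy": 0,"dz": 0,"wx": 0,"wy": 0,"wz": 1},
    {"hand": -1,"dx": 0,"dy": 0,"dz": 0,"wx": 0,"wy": 0,"wz": 1},
    {"hand": -1,"dx": 0,"dy": 0,"dz": 0,"wx": 0,"wy": 0,"wz": 1},
    {"hand": -1,"dx": 0,"dy": 0,"dz": 0,"wx": 0,"wy": 0,"wz": 1},
    {"hand": -1,"dx": 0,"dy": 0,"dz": 0,"wx": 0,"wy": 0,"wz": 1},
    {"hand": -1,"dx": 0,"dy": 0,"dz": 0,"wx": 0,"wy": 0,"wz": 1},
    {"hand": -1,"dx": 0,"dy": 0,"dz": 0,"wx": 0,"wy": 0,"wz": 1},
    {"hand": -1,"dx": 0,"dy": 0,"dz": 0,"wx": 0,"wy": 0,"wz": 1},
    {"hand": -1,"dx": 0,"dy": 0,"dz": 0,"wx": 0,"wy": 0,"wz": 1},
    {"hand": -1,"dx": 0,"dy": 0,"dz": 0,"wx": 0,"wy": 0,"wz": 1}
  ]
}}

```text
t: 10.12
eef_pos: [420.9, 170.8, 126.1]
ee_rot: [[-1.0, 0.029, 0.001], [0.029, 1.0, 0.0], [-0.001, 0.0, -1.0]]
wrist_force: [1.2, -0.3, 0.7]
finger_gap: 1.002
grip_force: 0.0
```

{"name": "play_rows", "arguments": {
  "steps": [
    {"hand": -1,"dx": 0,"dy": 0,"dz": 0,"wx": 0,"wy": 0,"wz": 1},
    {"hand": -1,"dx": 0,"dy": 0,"dz": 0,"wx": 0,"wy": 0,"wz": 1},
    {"hand": -1,"dx": 0,"dy": 0,"dz": 0,"wx": 0,"wy": 0,"wz": 1},
    {"hand": -1,"dx": 0,"dy": 0,"dz": 0,"wx": 0,"wy": 0,"wz": 1},
    {"hand": -1,"dx": 0,"dy": 0,"dz": 0,"wx": 0,"wy": 0,"wz": 1},
    {"hand": -1,"dx": 0,"dy": 0,"dz": 0,"wx": 0,"wy": 0,"wz": 0.9},
    {"hand": -1,"dx": 0,"dy": 0,"dz": 0,"wx": 0,"wy": 0,"wz": 0},
    {"hand": -1,"dx": 0,"dy": 0,"dz": 0,"wx": 0,"wy": 0,"wz": 0}
  ]
}}

```text
t: 10.78
eef_pos: [420.8, 170.8, 125.9]
ee_rot: [[-0.88, 0.475, 0.001], [0.475, 0.88, 0.0], [-0.001, 0.001, -1.0]]
wrist_force: [-0.9, 0.6, -0.9]
finger_gap: 1.003
grip_force: 0.0
```

```bash
python3 go.py 419.8 170 28 61.5
```

```text
t 10.78 pos [420.8 170.8 125.9] psi 61.6 tilt [ 1.1e-03  2.0e-04 -1.0e+00] gap 85.2 F [-0.9  0.6 -0.9] grip 0.0
units at present yaw dx dy dz [ 0.02 -0.05  3.92]
wz 0.03 units at final yaw 0.02 -0.05
```

{"name": "play_rows", "arguments": {
  "steps": [
    {"hand": -1,"dx": 0,"dy": -0.05,"dz": 0.6,"wx": 0,"wy": 0,"wz": 0},
    {"hand": -1,"dx": 0,"dy": 0,"dz": 0.6,"wx": 0,"wy": 0,"wz": 0},
    {"hand": -1,"dx": 0,"dy": 0,"dz": 0.6,"wx": 0,"wy": 0,"wz": 0},
    {"hand": -1,"dx": 0,"dy": 0,"dz": 0.6,"wx": 0,"wy": 0,"wz": 0},
    {"hand": -1,"dx": 0,"dy": 0,"dz": 0.5,"wx": 0,"wy": 0,"wz": 0},
    {"hand": -1,"dx": 0,"dy": 0,"dz": 0.4,"wx": 0,"wy": 0,"wz": 0},
    {"hand": -1,"dx": 0,"dy": 0,"dz": 0.3,"wx": 0,"wy": 0,"wz": 0},
    {"hand": -1,"dx": 0,"dy": 0,"dz": 0.2,"wx": 0,"wy": 0,"wz": 0},
    {"hand": -1,"dx": 0,"dy": 0,"dz": 0,"wx": 0,"wy": 0,"wz": 0}
  ]
}}

```text
t: 11.53
eef_pos: [419.4, 169.5, 29.7]
ee_rot: [[-0.879, 0.476, -0.001], [0.476, 0.879, -0.0], [0.001, -0.001, -1.0]]
wrist_force: [-0.1, 0.6, -0.6]
finger_gap: 1.001
grip_force: 0.0
```

{"name": "play_rows", "arguments": {
  "steps": [
    {"hand": -0.9,"dx": 0,"dy": 0,"dz": 0,"wx": 0,"wy": 0,"wz": 0},
    {"hand": -0.8,"dx": 0,"dy": 0,"dz": 0,"wx": 0,"wy": 0,"wz": 0},
    {"hand": -0.7,"dx": 0,"dy": 0,"dz": 0,"wx": 0,"wy": 0,"wz": 0},
    {"hand": -0.6,"dx": 0,"dy": 0,"dz": 0,"wx": 0,"wy": 0,"wz": 0},
    {"hand": -0.5,"dx": 0,"dy": 0,"dz": 0,"wx": 0,"wy": 0,"wz": 0},
    {"hand": -0.4,"dx": 0,"dy": 0,"dz": 0,"wx": 0,"wy": 0,"wz": 0},
    {"hand": -0.2,"dx": 0,"dy": 0,"dz": 0,"wx": 0,"wy": 0,"wz": 0},
    {"hand": -0.2,"dx": 0,"dy": 0,"dz": 0,"wx": 0,"wy": 0,"wz": 0},
    {"hand": -0.2,"dx": 0,"dy": 0,"dz": 0,"wx": 0,"wy": 0,"wz": 0}
  ]
}}

```text
t: 12.28
eef_pos: [420.3, 169.7, 31.0]
ee_rot: [[-0.879, 0.477, 0.001], [0.477, 0.879, 0.0], [-0.001, 0.001, -1.0]]
wrist_force: [-1.1, 0.5, 4.6]
finger_gap: 0.767
grip_force: 20.9
```

```bash
python3 go.py 419.8 170 28 61.5
```

```text
t 12.28 pos [420.3 169.7  31. ] psi 61.5 tilt [ 1.2e-03  3.0e-04 -1.0e+00] gap 65.2 F [-1.1  0.5  4.6] grip 20.9
units at present yaw dx dy dz [0.02 0.   0.12]
wz 0.01 units at final yaw 0.02 0.0
```

{"name": "play_rows", "arguments": {
  "steps": [
    {"hand": 0,"dx": 0,"dy": 0,"dz": -0.2,"wx": 0,"wy": 0,"wz": 0},
    {"hand": 0,"dx": 0,"dy": 0,"dz": -0.3,"wx": 0,"wy": 0,"wz": 0},
    {"hand": 0,"dx": 0,"dy": 0,"dz": -0.5,"wx": 0,"wy": 0,"wz": 0},
    {"hand": 0,"dx": 0,"dy": 0,"dz": -0.6,"wx": 0,"wy": 0,"wz": 0},
    {"hand": 0,"dx": 0,"dy": 0,"dz": -0.6,"wx": 0,"wy": 0,"wz": 0},
    {"hand": 0,"dx": 0,"dy": 0,"dz": -0.6,"wx": 0,"wy": 0,"wz": 0},
    {"hand": 0,"dx": 0,"dy": 0,"dz": -0.4,"wx": 0,"wy": 0,"wz": 0},
    {"hand": 0,"dx": 0,"dy": 0,"dz": 0,"wx": 0,"wy": 0,"wz": 0}
  ]
}}

```text
t: 12.95
eef_pos: [421.4, 170.0, 112.8]
ee_rot: [[-0.879, 0.477, 0.004], [0.477, 0.879, 0.001], [-0.003, 0.003, -1.0]]
wrist_force: [0.0, -0.1, -0.9]
finger_gap: 0.765
grip_force: 22.4
```

```bash
python3 go.py 627.2 -280.3 6 61.5
python3 - <<'E'
from h import *
t=env.get_image("side"); crop(t,250,130,120,120,5,"pics/s3.png")
E
```

```text
t 12.95 pos [421.4 170.  112.8] psi 61.5 tilt [ 4.2e-03  9.0e-04 -1.0e+00] gap 65.0 F [ 0.  -0.1 -0.9] grip 22.4
units at present yaw dx dy dz [-15.8  -11.93   4.29]
wz 0.01 units at final yaw -15.83 -11.9
```

View pics/s3.png

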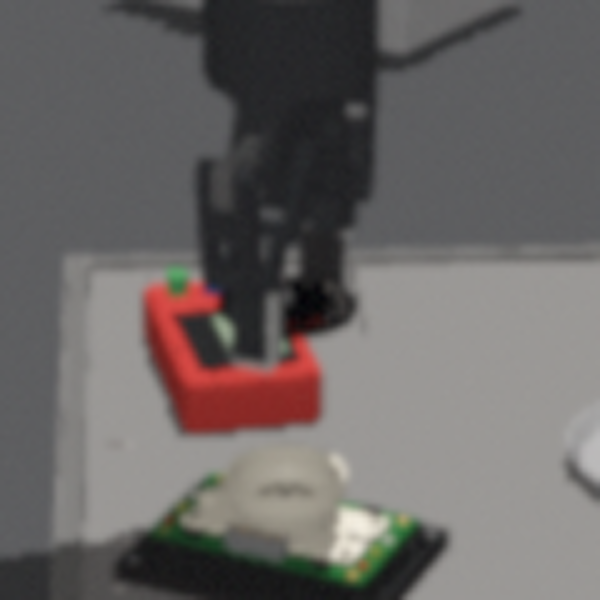

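The side crop shows the dial held level at (315,300) and the reflector undisturbed. Moving to the rest.

{"name": "play_rows", "arguments": {
  "steps": [
    {"hand": 0,"dx": -0.79,"dy": -0.6,"dz": 0,"wx": 0,"wy": 0,"wz": 0},
    {"hand": 0,"dx": -0.79,"dy": -0.6,"dz": 0,"wx": 0,"wy": 0,"wz": 0},
    {"hand": 0,"dx": -0.79,"dy": -0.6,"dz": 0,"wx": 0,"wy": 0,"wz": 0},
    {"hand": 0,"dx": -0.79,"dy": -0.6,"dz": 0,"wx": 0,"wy": 0,"wz": 0},
    {"hand": 0,"dx": -0.79,"dy": -0.6,"dz": 0,"wx": 0,"wy": 0,"wz": 0},
    {"hand": 0,"dx": -0.79,"dy": -0.6,"dz": 0,"wx": 0,"wy": 0,"wz": 0},
    {"hand": 0,"dx": -0.79,"dy": -0.6,"dz": 0,"wx": 0,"wy": 0,"wz": 0},
    {"hand": 0,"dx": -0.79,"dy": -0.6,"dz": 0,"wx": 0,"wy": 0,"wz": 0},
    {"hand": 0,"dx": -0.79,"dy": -0.6,"dz": 0,"wx": 0,"wy": 0,"wz": 0},
    {"hand": 0,"dx": -0.79,"dy": -0.6,"dz": 0,"wx": 0,"wy": 0,"wz": 0}
  ]
}}

```text
t: 13.83
eef_pos: [521.6, -57.4, 109.4]
ee_rot: [[-0.879, 0.477, -0.002], [0.477, 0.879, 0.0], [0.002, -0.0, -1.0]]
wrist_force: [-0.3, 0.5, -0.4]
finger_gap: 0.762
grip_force: 22.4
```

{"name": "play_rows", "arguments": {
  "steps": [
    {"hand": 0,"dx": -0.79,"dy": -0.6,"dz": 0,"wx": 0,"wy": 0,"wz": 0},
    {"hand": 0,"dx": -0.79,"dy": -0.6,"dz": 0,"wx": 0,"wy": 0,"wz": 0},
    {"hand": 0,"dx": -0.79,"dy": -0.6,"dz": 0,"wx": 0,"wy": 0,"wz": 0},
    {"hand": 0,"dx": -0.79,"dy": -0.6,"dz": 0,"wx": 0,"wy": 0,"wz": 0},
    {"hand": 0,"dx": -0.79,"dy": -0.6,"dz": 0,"wx": 0,"wy": 0,"wz": 0},
    {"hand": 0,"dx": -0.79,"dy": -0.6,"dz": 0,"wx": 0,"wy": 0,"wz": 0},
    {"hand": 0,"dx": -0.79,"dy": -0.6,"dz": 0,"wx": 0,"wy": 0,"wz": 0},
    {"hand": 0,"dx": -0.79,"dy": -0.6,"dz": 0,"wx": 0,"wy": 0,"wz": 0},
    {"hand": 0,"dx": -0.5,"dy": -0.4,"dz": 0,"wx": 0,"wy": 0,"wz": 0},
    {"hand": 0,"dx": -0.4,"dy": -0.3,"dz": 0,"wx": 0,"wy": 0,"wz": 0}
  ]
}}

```text
t: 14.67
eef_pos: [615.0, -264.9, 108.9]
ee_rot: [[-0.878, 0.478, -0.001], [0.478, 0.878, 0.0], [0.001, -0.0, -1.0]]
wrist_force: [-0.6, 0.4, -0.0]
finger_gap: 0.765
grip_force: 22.4
```

{"name": "play_rows", "arguments": {
  "steps": [
    {"hand": 0,"dx": 0,"dy": 0,"dz": 0.4,"wx": 0,"wy": 0,"wz": 0},
    {"hand": 0,"dx": 0,"dy": 0,"dz": 0.6,"wx": 0,"wy": 0,"wz": 0},
    {"hand": 0,"dx": 0,"dy": 0,"dz": 0.6,"wx": 0,"wy": 0,"wz": 0},
    {"hand": 0,"dx": 0,"dy": 0,"dz": 0.6,"wx": 0,"wy": 0,"wz": 0},
    {"hand": 0,"dx": 0,"dy": 0,"dz": 0.6,"wx": 0,"wy": 0,"wz": 0},
    {"hand": 0,"dx": 0,"dy": 0,"dz": 0.4,"wx": 0,"wy": 0,"wz": 0},
    {"hand": 0,"dx": 0,"dy": 0,"dz": 0,"wx": 0,"wy": 0,"wz": 0},
    {"hand": 0,"dx": 0,"dy": 0,"dz": 0,"wx": 0,"wy": 0,"wz": 0}
  ]
}}

```text
t: 15.33
eef_pos: [614.1, -262.3, 29.1]
ee_rot: [[-0.879, 0.476, -0.002], [0.476, 0.879, 0.001], [0.003, 0.0, -1.0]]
wrist_force: [0.6, 0.6, -0.0]
finger_gap: 0.766
grip_force: 22.5
```

```bash
python3 go.py 627.2 -280.3 5 61.5
```

```text
t 15.33 pos [ 614.1 -262.3   29.1] psi 61.6 tilt [-0.0022  0.0013 -1.    ] gap 65.1 F [ 0.6  0.6 -0. ] grip 22.5
units at present yaw dx dy dz [-0.81 -0.39  0.96]
wz 0.01 units at final yaw -0.8 -0.38
```

{"name": "play_rows", "arguments": {
  "steps": [
    {"hand": 0,"dx": -0.4,"dy": -0.2,"dz": 0,"wx": 0,"wy": 0,"wz": 0},
    {"hand": 0,"dx": -0.4,"dy": -0.18,"dz": 0,"wx": 0,"wy": 0,"wz": 0},
    {"hand": 0,"dx": 0,"dy": 0,"dz": 0,"wx": 0,"wy": 0,"wz": 0},
    {"hand": 0,"dx": 0,"dy": 0,"dz": 0.3,"wx": 0,"wy": 0,"wz": 0},
    {"hand": 0,"dx": 0,"dy": 0,"dz": 0.3,"wx": 0,"wy": 0,"wz": 0},
    {"hand": 0,"dx": 0,"dy": 0,"dz": 0.1,"wx": 0,"wy": 0,"wz": 0},
    {"hand": 0,"dx": 0,"dy": 0,"dz": 0,"wx": 0,"wy": 0,"wz": 0},
    {"hand": 0,"dx": 0,"dy": 0,"dz": 0,"wx": 0,"wy": 0,"wz": 0}
  ]
}}

```text
t: 16.0
eef_pos: [627.5, -280.5, 12.2]
ee_rot: [[-0.879, 0.476, -0.001], [0.476, 0.879, 0.001], [0.001, 0.0, -1.0]]
wrist_force: [0.3, -0.2, 0.1]
finger_gap: 0.764
grip_force: 22.5
```

```bash
python3 go.py 627.2 -280.3 5 61.5
python3 - <<'E'
from h import *
t=env.get_image("side"); crop(t,390,300,120,120,5,"pics/s4.png")
t=env.get_image("top"); crop(t,440,110,100,100,6,"pics/t4.png")
E
```

```text
t 16.0 pos [ 627.5 -280.5   12.2] psi 61.6 tilt [-1.2e-03  8.0e-04 -1.0e+00] gap 65.0 F [ 0.3 -0.2  0.1] grip 22.5
units at present yaw dx dy dz [0.02 0.   0.29]
wz 0.01 units at final yaw 0.02 0.0
```

View pics/s4.png

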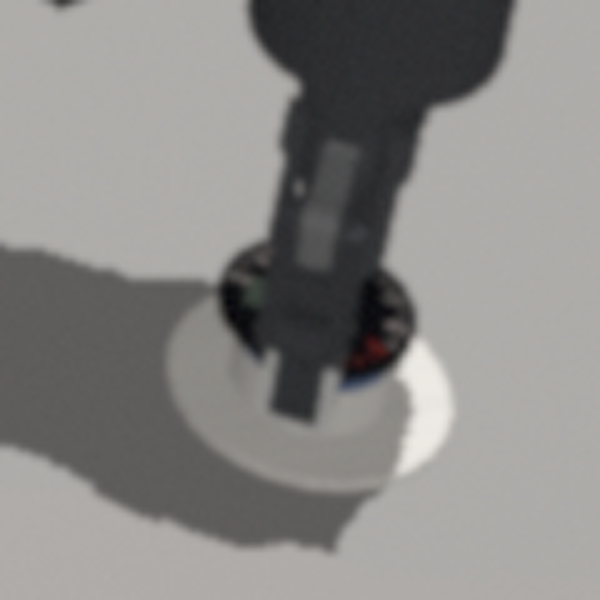

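The side crop shows the dial above the felt, centred and perhaps slightly pitched at (315,310). It will settle flat on the felt. Lowering slowly.

{"name": "play_rows", "arguments": {
  "steps": [
    {"hand": 0,"dx": 0,"dy": 0,"dz": 0.06,"wx": 0,"wy": 0,"wz": 0},
    {"hand": 0,"dx": 0,"dy": 0,"dz": 0.06,"wx": 0,"wy": 0,"wz": 0},
    {"hand": 0,"dx": 0,"dy": 0,"dz": 0,"wx": 0,"wy": 0,"wz": 0},
    {"hand": 0,"dx": 0,"dy": 0,"dz": 0,"wx": 0,"wy": 0,"wz": 0}
  ]
}}

```text
t: 16.43
eef_pos: [628.1, -281.1, 9.7]
ee_rot: [[-0.879, 0.477, -0.0], [0.477, 0.879, 0.0], [0.0, 0.0, -1.0]]
wrist_force: [-0.8, -0.1, -0.0]
finger_gap: 0.762
grip_force: 22.5
```

{"name": "play_rows", "arguments": {
  "steps": [
    {"hand": 0,"dx": 0,"dy": 0,"dz": 0.06,"wx": 0,"wy": 0,"wz": 0},
    {"hand": 0,"dx": 0,"dy": 0,"dz": 0.04,"wx": 0,"wy": 0,"wz": 0},
    {"hand": 0,"dx": 0,"dy": 0,"dz": 0,"wx": 0,"wy": 0,"wz": 0},
    {"hand": 0,"dx": 0,"dy": 0,"dz": 0,"wx": 0,"wy": 0,"wz": 0}
  ]
}}

```text
t: 16.77
eef_pos: [628.0, -281.1, 7.1]
ee_rot: [[-0.879, 0.477, -0.0], [0.477, 0.879, 0.0], [0.0, 0.0, -1.0]]
wrist_force: [0.4, -1.1, -0.4]
finger_gap: 0.768
grip_force: 22.5
```

{"name": "play_rows", "arguments": {
  "steps": [
    {"hand": 0,"dx": 0,"dy": 0,"dz": 0.04,"wx": 0,"wy": 0,"wz": 0},
    {"hand": 0,"dx": 0,"dy": 0,"dz": 0,"wx": 0,"wy": 0,"wz": 0},
    {"hand": 0,"dx": 0,"dy": 0,"dz": 0,"wx": 0,"wy": 0,"wz": 0}
  ]
}}

```text
t: 17.02
eef_pos: [628.1, -281.1, 6.2]
ee_rot: [[-0.879, 0.477, -0.0], [0.477, 0.879, 0.0], [0.0, 0.0, -1.0]]
wrist_force: [0.6, -0.0, -1.3]
finger_gap: 0.761
grip_force: 22.5
```

{"name": "play_rows", "arguments": {
  "steps": [
    {"hand": 0,"dx": 0,"dy": 0,"dz": 0.04,"wx": 0,"wy": 0,"wz": 0},
    {"hand": 0,"dx": 0,"dy": 0,"dz": 0,"wx": 0,"wy": 0,"wz": 0},
    {"hand": 0,"dx": 0,"dy": 0,"dz": 0,"wx": 0,"wy": 0,"wz": 0}
  ]
}}

```text
t: 17.27
eef_pos: [628.2, -281.2, 5.3]
ee_rot: [[-0.879, 0.477, 0.0], [0.477, 0.879, 0.0], [-0.0, 0.0, -1.0]]
wrist_force: [0.7, 0.4, -0.2]
finger_gap: 0.762
grip_force: 22.5
```

{"name": "play_rows", "arguments": {
  "steps": [
    {"hand": 0,"dx": 0,"dy": 0,"dz": 0.04,"wx": 0,"wy": 0,"wz": 0},
    {"hand": 0,"dx": 0,"dy": 0,"dz": 0,"wx": 0,"wy": 0,"wz": 0},
    {"hand": 0,"dx": 0,"dy": 0,"dz": 0,"wx": 0,"wy": 0,"wz": 0}
  ]
}}

```text
t: 17.52
eef_pos: [628.2, -281.2, 5.1]
ee_rot: [[-0.879, 0.477, 0.0], [0.477, 0.879, -0.0], [-0.0, 0.0, -1.0]]
wrist_force: [-2.4, 1.2, 5.7]
finger_gap: 0.764
grip_force: 22.8
```

{"name": "play_rows", "arguments": {
  "steps": [
    {"hand": 0,"dx": 0,"dy": 0,"dz": 0.04,"wx": 0,"wy": 0,"wz": 0},
    {"hand": 0,"dx": 0,"dy": 0,"dz": 0,"wx": 0,"wy": 0,"wz": 0},
    {"hand": 0,"dx": 0,"dy": 0,"dz": 0,"wx": 0,"wy": 0,"wz": 0}
  ]
}}

```text
t: 17.77
eef_pos: [628.2, -281.2, 5.1]
ee_rot: [[-0.879, 0.477, 0.001], [0.477, 0.879, -0.0], [-0.001, -0.0, -1.0]]
wrist_force: [-3.5, 2.0, 11.1]
finger_gap: 0.764
grip_force: 23.2
```

Contact at 5.1, as predicted. Releasing slowly, then rising.

{"name": "play_rows", "arguments": {
  "steps": [
    {"hand": -0.58,"dx": 0,"dy": 0,"dz": 0,"wx": 0,"wy": 0,"wz": 0},
    {"hand": -0.66,"dx": 0,"dy": 0,"dz": 0,"wx": 0,"wy": 0,"wz": 0},
    {"hand": -0.8,"dx": 0,"dy": 0,"dz": 0,"wx": 0,"wy": 0,"wz": 0},
    {"hand": -1,"dx": 0,"dy": 0,"dz": 0,"wx": 0,"wy": 0,"wz": 0},
    {"hand": -1,"dx": 0,"dy": 0,"dz": 0,"wx": 0,"wy": 0,"wz": 0},
    {"hand": -1,"dx": 0,"dy": 0,"dz": 0,"wx": 0,"wy": 0,"wz": 0},
    {"hand": -1,"dx": 0,"dy": 0,"dz": -0.3,"wx": 0,"wy": 0,"wz": 0},
    {"hand": -1,"dx": 0,"dy": 0,"dz": -0.8,"wx": 0,"wy": 0,"wz": 0},
    {"hand": -1,"dx": 0,"dy": 0,"dz": -0.9,"wx": 0,"wy": 0,"wz": 0},
    {"hand": -1,"dx": 0,"dy": 0,"dz": -0.9,"wx": 0,"wy": 0,"wz": 0}
  ]
}}

```text
t: 18.6
eef_pos: [627.8, -281.0, 76.6]
ee_rot: [[-0.879, 0.477, -0.001], [0.477, 0.879, 0.0], [0.001, 0.0, -1.0]]
wrist_force: [0.9, -0.5, 0.1]
finger_gap: 1.0
grip_force: 0.0
```

{"name": "play_rows", "arguments": {
  "steps": [
    {"hand": -1,"dx": 0,"dy": 0,"dz": -0.9,"wx": 0,"wy": 0,"wz": 0},
    {"hand": -1,"dx": 0.79,"dy": 0.6,"dz": -0.5,"wx": 0,"wy": 0,"wz": 0},
    {"hand": -1,"dx": 0.79,"dy": 0.6,"dz": 0,"wx": 0,"wy": 0,"wz": 0},
    {"hand": -1,"dx": 0.79,"dy": 0.6,"dz": 0,"wx": 0,"wy": 0,"wz": 0},
    {"hand": -1,"dx": 0.79,"dy": 0.6,"dz": 0,"wx": 0,"wy": 0,"wz": 0},
    {"hand": -1,"dx": 0.79,"dy": 0.6,"dz": 0,"wx": 0,"wy": 0,"wz": 0},
    {"hand": -1,"dx": 0.79,"dy": 0.6,"dz": 0,"wx": 0,"wy": 0,"wz": 0},
    {"hand": -1,"dx": 0.79,"dy": 0.6,"dz": 0,"wx": 0,"wy": 0,"wz": 0},
    {"hand": -1,"dx": 0.79,"dy": 0.6,"dz": 0,"wx": 0,"wy": 0,"wz": 0}
  ]
}}

```text
t: 19.35
eef_pos: [546.0, -99.4, 111.5]
ee_rot: [[-0.879, 0.477, 0.001], [0.477, 0.879, -0.0], [-0.001, 0.0, -1.0]]
wrist_force: [-0.6, 0.0, 0.5]
finger_gap: 1.0
grip_force: 0.0
```

```bash
python3 go.py 420 170.2 29 61.5
python3 - <<'E'
from m import *
a=env.get_image("top");b=env.get_image("side")
c=np.hstack([cv2.resize(a[130:190,450:530],None,fx=5,fy=5,interpolation=2),cv2.resize(b[320:410,410:510],(400,300),interpolation=2)])
d=cv2.resize(a[205:305,212:312],(300,300),interpolation=2);c=np.vstack([c,np.hstack([d,np.zeros((300,500,3),np.uint8)])])
cv2.imwrite("pics/t5.png",c[:,:,::-1]); cv2.imwrite("pics/top5.png",a[:,:,::-1])
E
```

```text
t 19.35 pos [546.  -99.4 111.5] psi 61.5 tilt [ 8.e-04 -2.e-04 -1.e+00] gap 85.0 F [-0.6  0.   0.5] grip 0.0
units at present yaw dx dy dz [9.58 7.08 3.29]
wz 0.01 units at final yaw 9.58 7.07
```

View pics/t5.png

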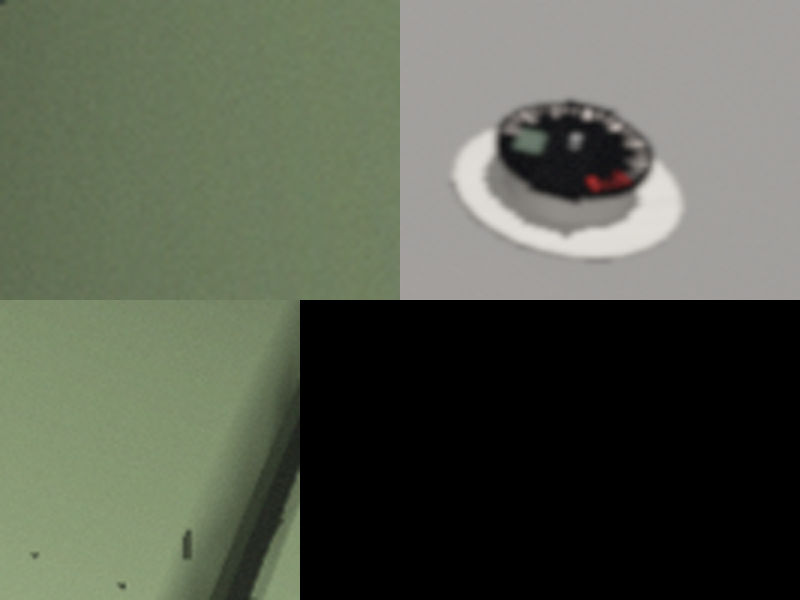

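The arm hides the top view. The side view shows the dial lying level and centred on the rest at (575,150). Next is the reflector.

{"name": "play_rows", "arguments": {
  "steps": [
    {"hand": -1,"dx": 0.8,"dy": 0.59,"dz": 0,"wx": 0,"wy": 0,"wz": 0},
    {"hand": -1,"dx": 0.8,"dy": 0.59,"dz": 0,"wx": 0,"wy": 0,"wz": 0},
    {"hand": -1,"dx": 0.8,"dy": 0.59,"dz": 0,"wx": 0,"wy": 0,"wz": 0},
    {"hand": -1,"dx": 0.8,"dy": 0.59,"dz": 0,"wx": 0,"wy": 0,"wz": 0},
    {"hand": -1,"dx": 0.8,"dy": 0.59,"dz": 0,"wx": 0,"wy": 0,"wz": 0},
    {"hand": -1,"dx": 0.8,"dy": 0.59,"dz": 0,"wx": 0,"wy": 0,"wz": 0},
    {"hand": -1,"dx": 0.8,"dy": 0.59,"dz": 0,"wx": 0,"wy": 0,"wz": 0},
    {"hand": -1,"dx": 0.8,"dy": 0.59,"dz": 0,"wx": 0,"wy": 0,"wz": 0},
    {"hand": -1,"dx": 0.8,"dy": 0.59,"dz": 0,"wx": 0,"wy": 0,"wz": 0},
    {"hand": -1,"dx": 0.8,"dy": 0.59,"dz": 0,"wx": 0,"wy": 0,"wz": 0}
  ]
}}

```text
t: 20.28
eef_pos: [441.3, 125.3, 111.4]
ee_rot: [[-0.879, 0.477, 0.001], [0.477, 0.879, -0.0], [-0.001, 0.001, -1.0]]
wrist_force: [0.5, 0.9, 0.2]
finger_gap: 0.997
grip_force: 0.0
```

{"name": "play_rows", "arguments": {
  "steps": [
    {"hand": -1,"dx": 0.7,"dy": 0.5,"dz": 0,"wx": 0,"wy": 0,"wz": 0},
    {"hand": -1,"dx": 0.4,"dy": 0.3,"dz": 0,"wx": 0,"wy": 0,"wz": 0},
    {"hand": -1,"dx": 0,"dy": 0,"dz": 0,"wx": 0,"wy": 0,"wz": 0},
    {"hand": -1,"dx": 0,"dy": 0,"dz": 0,"wx": 0,"wy": 0,"wz": 0}
  ]
}}

```text
t: 20.62
eef_pos: [426.9, 155.4, 111.3]
ee_rot: [[-0.88, 0.476, 0.001], [0.476, 0.88, -0.0], [-0.001, 0.0, -1.0]]
wrist_force: [-0.1, -0.4, -0.1]
finger_gap: 0.999
grip_force: 0.0
```

```bash
python3 go.py 420 170.2 29 61.5
```

```text
t 20.62 pos [426.9 155.4 111.3] psi 61.6 tilt [ 1.3e-03 -3.0e-04 -1.0e+00] gap 84.9 F [-0.1 -0.4 -0.1] grip 0.0
units at present yaw dx dy dz [0.53 0.39 3.29]
wz 0.02 units at final yaw 0.53 0.39
```

{"name": "play_rows", "arguments": {
  "steps": [
    {"hand": -1,"dx": 0.53,"dy": 0.39,"dz": 0,"wx": 0,"wy": 0,"wz": 0},
    {"hand": -1,"dx": 0,"dy": 0,"dz": 0.5,"wx": 0,"wy": 0,"wz": 0},
    {"hand": -1,"dx": 0,"dy": 0,"dz": 0.6,"wx": 0,"wy": 0,"wz": 0},
    {"hand": -1,"dx": 0,"dy": 0,"dz": 0.6,"wx": 0,"wy": 0,"wz": 0},
    {"hand": -1,"dx": 0,"dy": 0,"dz": 0.6,"wx": 0,"wy": 0,"wz": 0},
    {"hand": -1,"dx": 0,"dy": 0,"dz": 0.5,"wx": 0,"wy": 0,"wz": 0},
    {"hand": -1,"dx": 0,"dy": 0,"dz": 0.3,"wx": 0,"wy": 0,"wz": 0},
    {"hand": -1,"dx": 0,"dy": 0,"dz": 0.1,"wx": 0,"wy": 0,"wz": 0},
    {"hand": -1,"dx": 0,"dy": 0,"dz": 0,"wx": 0,"wy": 0,"wz": 0},
    {"hand": -1,"dx": 0,"dy": 0,"dz": 0,"wx": 0,"wy": 0,"wz": 0}
  ]
}}

```text
t: 21.45
eef_pos: [419.9, 169.9, 31.2]
ee_rot: [[-0.879, 0.477, 0.001], [0.477, 0.879, 0.0], [-0.001, 0.0, -1.0]]
wrist_force: [-0.9, 1.1, 0.3]
finger_gap: 1.0
grip_force: 0.0
```

{"name": "play_rows", "arguments": {
  "steps": [
    {"hand": -0.8,"dx": 0,"dy": 0,"dz": 0,"wx": 0,"wy": 0,"wz": 0},
    {"hand": -0.6,"dx": 0,"dy": 0,"dz": 0,"wx": 0,"wy": 0,"wz": 0},
    {"hand": -0.5,"dx": 0,"dy": 0,"dz": 0,"wx": 0,"wy": 0,"wz": 0},
    {"hand": -0.4,"dx": 0,"dy": 0,"dz": 0,"wx": 0,"wy": 0,"wz": 0},
    {"hand": -0.3,"dx": 0,"dy": 0,"dz": 0,"wx": 0,"wy": 0,"wz": 0},
    {"hand": -0.1,"dx": 0,"dy": 0,"dz": 0,"wx": 0,"wy": 0,"wz": 0},
    {"hand": 0.1,"dx": 0,"dy": 0,"dz": 0,"wx": 0,"wy": 0,"wz": 0},
    {"hand": 0.1,"dx": 0,"dy": 0,"dz": 0,"wx": 0,"wy": 0,"wz": 0},
    {"hand": 0.1,"dx": 0,"dy": 0,"dz": 0,"wx": 0,"wy": 0,"wz": 0}
  ]
}}

```text
t: 22.2
eef_pos: [419.6, 170.3, 31.4]
ee_rot: [[-0.879, 0.476, 0.001], [0.476, 0.879, 0.0], [-0.001, 0.001, -1.0]]
wrist_force: [-1.8, 0.3, 6.1]
finger_gap: 0.651
grip_force: 20.0
```

```bash
python3 go.py 420 170.2 29 61.5
```

```text
t 22.2 pos [419.6 170.3  31.4] psi 61.5 tilt [ 8.e-04  2.e-04 -1.e+00] gap 55.3 F [-1.8  0.3  6.1] grip 20.0
units at present yaw dx dy dz [-0.02  0.    0.1 ]
wz 0.01 units at final yaw -0.02 0.0
```

{"name": "play_rows", "arguments": {
  "steps": [
    {"hand": 0.1,"dx": 0,"dy": 0,"dz": 0,"wx": 0,"wy": 0,"wz": 0},
    {"hand": 0.1,"dx": 0,"dy": 0,"dz": -0.2,"wx": 0,"wy": 0,"wz": 0},
    {"hand": 0.1,"dx": 0,"dy": 0,"dz": -0.3,"wx": 0,"wy": 0,"wz": 0},
    {"hand": 0.1,"dx": 0,"dy": 0,"dz": -0.5,"wx": 0,"wy": 0,"wz": 0},
    {"hand": 0.1,"dx": 0,"dy": 0,"dz": -0.6,"wx": 0,"wy": 0,"wz": 0},
    {"hand": 0.1,"dx": 0,"dy": 0,"dz": -0.6,"wx": 0,"wy": 0,"wz": 0},
    {"hand": 0.1,"dx": 0,"dy": 0,"dz": -0.6,"wx": 0,"wy": 0,"wz": 0},
    {"hand": 0.1,"dx": 0,"dy": 0,"dz": -0.4,"wx": 0,"wy": 0,"wz": 0},
    {"hand": 0.1,"dx": 0,"dy": 0,"dz": 0,"wx": 0,"wy": 0,"wz": 0}
  ],
  "newtons": 30
}}

```text
t: 22.95
eef_pos: [420.9, 170.6, 113.2]
ee_rot: [[-0.879, 0.477, 0.004], [0.477, 0.879, 0.001], [-0.003, 0.003, -1.0]]
wrist_force: [0.0, 0.7, -0.7]
finger_gap: 0.647
grip_force: 31.9
```

```bash
python3 go.py 435.5 -147 16 117.9
python3 - <<'E'
from h import *
t=env.get_image("side"); crop(t,250,130,120,120,5,"pics/s6.png")
E
```

```text
t 22.95 pos [420.9 170.6 113.2] psi 61.5 tilt [ 4.e-03  9.e-04 -1.e+00] gap 55.0 F [ 0.   0.7 -0.7] grip 31.9
units at present yaw dx dy dz [ -6.56 -10.9    3.88]
wz -12.3 units at final yaw 5.43 -11.5
```

View pics/s6.png

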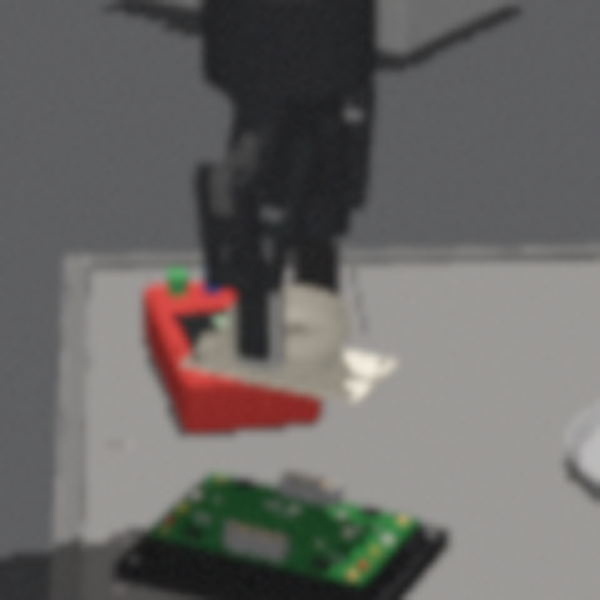

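The side crop shows the reflector held level, with the board still on its posts. Moving to the tray.

{"name": "play_rows", "arguments": {
  "steps": [
    {"hand": 0.1,"dx": -0.46,"dy": -0.76,"dz": 0,"wx": 0,"wy": 0,"wz": 0},
    {"hand": 0.1,"dx": -0.46,"dy": -0.76,"dz": 0,"wx": 0,"wy": 0,"wz": 0},
    {"hand": 0.1,"dx": -0.46,"dy": -0.76,"dz": 0,"wx": 0,"wy": 0,"wz": 0},
    {"hand": 0.1,"dx": -0.46,"dy": -0.76,"dz": 0,"wx": 0,"wy": 0,"wz": 0},
    {"hand": 0.1,"dx": -0.46,"dy": -0.76,"dz": 0,"wx": 0,"wy": 0,"wz": 0},
    {"hand": 0.1,"dx": -0.46,"dy": -0.76,"dz": 0,"wx": 0,"wy": 0,"wz": 0},
    {"hand": 0.1,"dx": -0.46,"dy": -0.76,"dz": 0,"wx": 0,"wy": 0,"wz": 0},
    {"hand": 0.1,"dx": -0.46,"dy": -0.76,"dz": 0,"wx": 0,"wy": 0,"wz": 0},
    {"hand": 0.1,"dx": -0.46,"dy": -0.76,"dz": 0,"wx": 0,"wy": 0,"wz": 0},
    {"hand": 0.1,"dx": -0.46,"dy": -0.76,"dz": 0,"wx": 0,"wy": 0,"wz": 0}
  ]
}}

```text
t: 23.83
eef_pos: [429.1, -52.6, 110.0]
ee_rot: [[-0.879, 0.477, -0.001], [0.477, 0.879, 0.0], [0.001, -0.0, -1.0]]
wrist_force: [1.3, 0.4, -0.6]
finger_gap: 0.646
grip_force: 31.9
```

{"name": "play_rows", "arguments": {
  "steps": [
    {"hand": 0.1,"dx": -0.46,"dy": -0.76,"dz": 0,"wx": 0,"wy": 0,"wz": 0},
    {"hand": 0.1,"dx": -0.46,"dy": -0.76,"dz": 0,"wx": 0,"wy": 0,"wz": 0},
    {"hand": 0.1,"dx": -0.46,"dy": -0.76,"dz": 0,"wx": 0,"wy": 0,"wz": 0},
    {"hand": 0.1,"dx": -0.46,"dy": -0.76,"dz": 0,"wx": 0,"wy": 0,"wz": 0},
    {"hand": 0.1,"dx": 0,"dy": 0,"dz": 0,"wx": 0,"wy": 0,"wz": -0.6},
    {"hand": 0.1,"dx": 0,"dy": 0,"dz": 0,"wx": 0,"wy": 0,"wz": -0.9},
    {"hand": 0.1,"dx": 0,"dy": 0,"dz": 0,"wx": 0,"wy": 0,"wz": -0.9},
    {"hand": 0.1,"dx": 0,"dy": 0,"dz": 0,"wx": 0,"wy": 0,"wz": -0.9},
    {"hand": 0.1,"dx": 0,"dy": 0,"dz": 0,"wx": 0,"wy": 0,"wz": -0.9},
    {"hand": 0.1,"dx": 0,"dy": 0,"dz": 0,"wx": 0,"wy": 0,"wz": -0.9}
  ]
}}

```text
t: 24.67
eef_pos: [433.3, -140.1, 109.9]
ee_rot: [[-0.996, 0.085, -0.001], [0.085, 0.996, 0.001], [0.002, 0.001, -1.0]]
wrist_force: [0.5, -0.6, -0.8]
finger_gap: 0.645
grip_force: 32.0
```

{"name": "play_rows", "arguments": {
  "steps": [
    {"hand": 0.1,"dx": 0,"dy": 0,"dz": 0.3,"wx": 0,"wy": 0,"wz": -0.9},
    {"hand": 0.1,"dx": 0,"dy": 0,"dz": 0.3,"wx": 0,"wy": 0,"wz": -0.9},
    {"hand": 0.1,"dx": 0,"dy": 0,"dz": 0.3,"wx": 0,"wy": 0,"wz": -0.9},
    {"hand": 0.1,"dx": 0,"dy": 0,"dz": 0.3,"wx": 0,"wy": 0,"wz": -0.9},
    {"hand": 0.1,"dx": 0,"dy": 0,"dz": 0.3,"wx": 0,"wy": 0,"wz": -0.9},
    {"hand": 0.1,"dx": 0,"dy": 0,"dz": 0.2,"wx": 0,"wy": 0,"wz": -0.9},
    {"hand": 0.1,"dx": 0,"dy": 0,"dz": 0,"wx": 0,"wy": 0,"wz": -0.9},
    {"hand": 0.1,"dx": 0,"dy": 0,"dz": 0,"wx": 0,"wy": 0,"wz": -0.6},
    {"hand": 0.1,"dx": 0,"dy": 0,"dz": 0,"wx": 0,"wy": 0,"wz": 0},
    {"hand": 0.1,"dx": 0,"dy": 0,"dz": 0,"wx": 0,"wy": 0,"wz": 0}
  ]
}}

```text
t: 25.5
eef_pos: [433.6, -140.2, 67.7]
ee_rot: [[-0.895, -0.446, -0.001], [-0.446, 0.895, 0.001], [0.001, 0.001, -1.0]]
wrist_force: [-1.1, -0.5, -0.3]
finger_gap: 0.652
grip_force: 32.0
```

```bash
python3 go.py 435.5 -147 13 117.9
```

```text
t 25.5 pos [ 433.6 -140.2   67.7] psi 116.5 tilt [-1.e-03  5.e-04 -1.e+00] gap 55.4 F [-1.1 -0.5 -0.3] grip 32.0
units at present yaw dx dy dz [ 0.05 -0.28  2.19]
wz -0.31 units at final yaw 0.06 -0.28
```

{"name": "play_rows", "arguments": {
  "steps": [
    {"hand": 0.1,"dx": 0.06,"dy": -0.28,"dz": 0,"wx": 0,"wy": 0,"wz": -0.3},
    {"hand": 0.1,"dx": 0,"dy": 0,"dz": 0.3,"wx": 0,"wy": 0,"wz": 0},
    {"hand": 0.1,"dx": 0,"dy": 0,"dz": 0.5,"wx": 0,"wy": 0,"wz": 0},
    {"hand": 0.1,"dx": 0,"dy": 0,"dz": 0.5,"wx": 0,"wy": 0,"wz": 0},
    {"hand": 0.1,"dx": 0,"dy": 0,"dz": 0.4,"wx": 0,"wy": 0,"wz": 0},
    {"hand": 0.1,"dx": 0,"dy": 0,"dz": 0.2,"wx": 0,"wy": 0,"wz": 0},
    {"hand": 0.1,"dx": 0,"dy": 0,"dz": 0,"wx": 0,"wy": 0,"wz": 0},
    {"hand": 0.1,"dx": 0,"dy": 0,"dz": 0,"wx": 0,"wy": 0,"wz": 0}
  ]
}}

```text
t: 26.17
eef_pos: [435.5, -147.1, 20.5]
ee_rot: [[-0.884, -0.468, -0.001], [-0.468, 0.884, 0.0], [0.0, 0.001, -1.0]]
wrist_force: [0.4, -0.1, -0.1]
finger_gap: 0.649
grip_force: 32.0
```

```bash
python3 go.py 435.5 -147 12.4 117.9
```

```text
t 26.17 pos [ 435.5 -147.1   20.5] psi 117.9 tilt [-8.e-04  5.e-04 -1.e+00] gap 55.2 F [ 0.4 -0.1 -0.1] grip 32.0
units at present yaw dx dy dz [-0.    0.    0.32]
wz -0.0 units at final yaw -0.0 0.0
```

{"name": "play_rows", "arguments": {
  "steps": [
    {"hand": 0.1,"dx": 0,"dy": 0,"dz": 0.1,"wx": 0,"wy": 0,"wz": 0},
    {"hand": 0.1,"dx": 0,"dy": 0,"dz": 0.1,"wx": 0,"wy": 0,"wz": 0},
    {"hand": 0.1,"dx": 0,"dy": 0,"dz": 0.06,"wx": 0,"wy": 0,"wz": 0},
    {"hand": 0.1,"dx": 0,"dy": 0,"dz": 0,"wx": 0,"wy": 0,"wz": 0},
    {"hand": 0.1,"dx": 0,"dy": 0,"dz": 0,"wx": 0,"wy": 0,"wz": 0}
  ]
}}

```text
t: 26.58
eef_pos: [435.9, -147.4, 14.4]
ee_rot: [[-0.884, -0.468, 0.0], [-0.468, 0.884, -0.0], [-0.0, -0.0, -1.0]]
wrist_force: [0.8, -1.0, -0.5]
finger_gap: 0.646
grip_force: 32.0
```

{"name": "play_rows", "arguments": {
  "steps": [
    {"hand": 0.1,"dx": 0,"dy": 0,"dz": 0.05,"wx": 0,"wy": 0,"wz": 0},
    {"hand": 0.1,"dx": 0,"dy": 0,"dz": 0,"wx": 0,"wy": 0,"wz": 0},
    {"hand": 0.1,"dx": 0,"dy": 0,"dz": 0,"wx": 0,"wy": 0,"wz": 0}
  ]
}}

```text
t: 26.83
eef_pos: [435.8, -147.3, 13.0]
ee_rot: [[-0.884, -0.468, -0.0], [-0.468, 0.884, 0.0], [-0.0, 0.0, -1.0]]
wrist_force: [-0.2, -0.5, -0.1]
finger_gap: 0.646
grip_force: 32.0
```

{"name": "play_rows", "arguments": {
  "steps": [
    {"hand": 0.1,"dx": 0,"dy": 0,"dz": 0.04,"wx": 0,"wy": 0,"wz": 0},
    {"hand": 0.1,"dx": 0,"dy": 0,"dz": 0,"wx": 0,"wy": 0,"wz": 0},
    {"hand": 0.1,"dx": 0,"dy": 0,"dz": 0,"wx": 0,"wy": 0,"wz": 0}
  ]
}}

```text
t: 27.08
eef_pos: [436.0, -147.4, 12.6]
ee_rot: [[-0.884, -0.468, 0.0], [-0.468, 0.884, -0.0], [-0.0, -0.0, -1.0]]
wrist_force: [-2.2, 1.0, 6.2]
finger_gap: 0.646
grip_force: 32.5
```

The reflector is down. Releasing.

{"name": "play_rows", "arguments": {
  "steps": [
    {"hand": -0.36,"dx": 0,"dy": 0,"dz": 0,"wx": 0,"wy": 0,"wz": 0},
    {"hand": -0.45,"dx": 0,"dy": 0,"dz": 0,"wx": 0,"wy": 0,"wz": 0},
    {"hand": -0.6,"dx": 0,"dy": 0,"dz": 0,"wx": 0,"wy": 0,"wz": 0},
    {"hand": -1,"dx": 0,"dy": 0,"dz": 0,"wx": 0,"wy": 0,"wz": 0},
    {"hand": -1,"dx": 0,"dy": 0,"dz": 0,"wx": 0,"wy": 0,"wz": 0},
    {"hand": -1,"dx": 0,"dy": 0,"dz": -0.2,"wx": 0,"wy": 0,"wz": 0},
    {"hand": -1,"dx": 0,"dy": 0,"dz": -0.8,"wx": 0,"wy": 0,"wz": 0},
    {"hand": -1,"dx": 0,"dy": 0,"dz": -0.9,"wx": 0,"wy": 0,"wz": 0},
    {"hand": -1,"dx": 0,"dy": 0,"dz": -0.9,"wx": 0,"wy": 0,"wz": 0},
    {"hand": -1,"dx": 0,"dy": 0,"dz": -0.9,"wx": 0,"wy": 0,"wz": 0}
  ]
}}

```text
t: 27.92
eef_pos: [435.5, -147.2, 105.7]
ee_rot: [[-0.884, -0.468, -0.0], [-0.468, 0.884, 0.0], [0.0, 0.0, -1.0]]
wrist_force: [-0.3, -0.9, 0.3]
finger_gap: 1.0
grip_force: 0.0
```

```bash
python3 go.py 420 170 12 61
python3 - <<'E'
from h import *
a=env.get_image("top");b=env.get_image("side")
c=np.hstack([cv2.resize(a[205:305,212:312],(400,400),interpolation=2),cv2.resize(b[280:380,270:370],(400,400),interpolation=2)])
cv2.imwrite("pics/t7.png",c[:,:,::-1])
E
```

```text
t 27.92 pos [ 435.5 -147.2  105.7] psi 117.9 tilt [-4.e-04  2.e-04 -1.e+00] gap 85.0 F [-0.3 -0.9  0.3] grip 0.0
units at present yaw dx dy dz [-5.39 11.5   3.75]
wz 12.42 units at final yaw 6.69 10.8
```

View pics/t7.png

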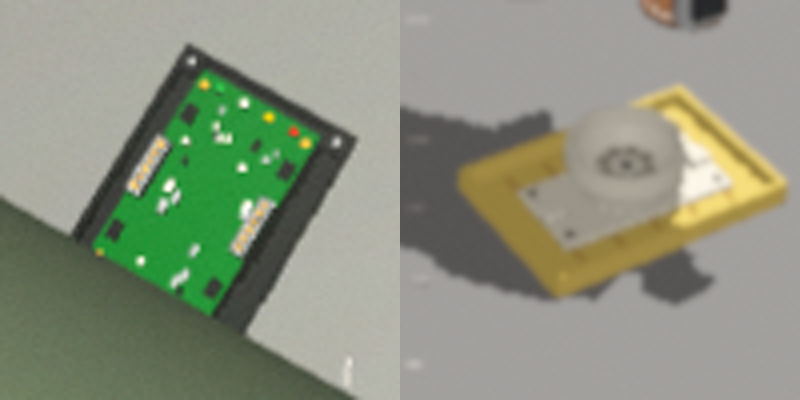

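The crops show the reflector flat in the tray at (625,160), and the board with both connectors at (148,165) and (252,227). From these I refine the board's pose.

Run:
```python
from m import *
f=lambda L,o,s:[((x+.5)/s-.5+o[0],(y+.5)/s-.5+o[1]) for x,y in L]
print(fit("top",f([(148,165),(252,227),(203,68),(322,137)],(212,205),4),[(0,29,32),(0,-29,32),(55,33,22),(55,-33,22)],[420,170,-29]))
print(world("top",f([(148,165),(252,227)],(212,205),4),32))
```

```text
(array([419.4, 170.6, -29.1]), np.float64(0.32))
[[433.61429118 195.74345362  32.        ]
 [405.0873774  145.28110179  32.        ]]
```

{"name": "play_rows", "arguments": {
  "steps": [
    {"hand": -1,"dx": -0.38,"dy": 0.82,"dz": 0,"wx": 0,"wy": 0,"wz": 0},
    {"hand": -1,"dx": -0.38,"dy": 0.82,"dz": 0,"wx": 0,"wy": 0,"wz": 0},
    {"hand": -1,"dx": -0.38,"dy": 0.82,"dz": 0,"wx": 0,"wy": 0,"wz": 0},
    {"hand": -1,"dx": -0.38,"dy": 0.82,"dz": 0,"wx": 0,"wy": 0,"wz": 0},
    {"hand": -1,"dx": -0.38,"dy": 0.82,"dz": 0,"wx": 0,"wy": 0,"wz": 0},
    {"hand": -1,"dx": -0.38,"dy": 0.82,"dz": 0,"wx": 0,"wy": 0,"wz": 0},
    {"hand": -1,"dx": -0.38,"dy": 0.82,"dz": 0,"wx": 0,"wy": 0,"wz": 0},
    {"hand": -1,"dx": -0.38,"dy": 0.82,"dz": 0,"wx": 0,"wy": 0,"wz": 0},
    {"hand": -1,"dx": -0.38,"dy": 0.82,"dz": 0,"wx": 0,"wy": 0,"wz": 0},
    {"hand": -1,"dx": -0.38,"dy": 0.82,"dz": 0,"wx": 0,"wy": 0,"wz": 0}
  ]
}}

```text
t: 28.85
eef_pos: [423.1, 79.4, 104.1]
ee_rot: [[-0.884, -0.468, -0.001], [-0.468, 0.884, -0.0], [0.001, 0.0, -1.0]]
wrist_force: [-0.1, -0.4, -0.2]
finger_gap: 0.999
grip_force: 0.0
```

{"name": "play_rows", "arguments": {
  "steps": [
    {"hand": -1,"dx": -0.38,"dy": 0.82,"dz": 0,"wx": 0,"wy": 0,"wz": 0},
    {"hand": -1,"dx": -0.38,"dy": 0.82,"dz": 0,"wx": 0,"wy": 0,"wz": 0},
    {"hand": -1,"dx": -0.38,"dy": 0.82,"dz": 0,"wx": 0,"wy": 0,"wz": 0},
    {"hand": -1,"dx": -0.38,"dy": 0.82,"dz": 0,"wx": 0,"wy": 0,"wz": 0},
    {"hand": -1,"dx": 0,"dy": 0,"dz": 0,"wx": 0,"wy": 0,"wz": 1},
    {"hand": -1,"dx": 0,"dy": 0,"dz": 0,"wx": 0,"wy": 0,"wz": 1},
    {"hand": -1,"dx": 0,"dy": 0,"dz": 0,"wx": 0,"wy": 0,"wz": 1},
    {"hand": -1,"dx": 0,"dy": 0,"dz": 0,"wx": 0,"wy": 0,"wz": 1},
    {"hand": -1,"dx": 0,"dy": 0,"dz": 0,"wx": 0,"wy": 0,"wz": 1},
    {"hand": -1,"dx": 0,"dy": 0,"dz": 0,"wx": 0,"wy": 0,"wz": 1}
  ]
}}

```text
t: 29.68
eef_pos: [418.5, 168.5, 104.0]
ee_rot: [[-1.0, -0.003, -0.001], [-0.003, 1.0, -0.0], [0.001, -0.0, -1.0]]
wrist_force: [0.5, 0.4, -0.5]
finger_gap: 0.999
grip_force: 0.0
```

{"name": "play_rows", "arguments": {
  "steps": [
    {"hand": -1,"dx": 0,"dy": 0,"dz": 0,"wx": 0,"wy": 0,"wz": 1},
    {"hand": -1,"dx": 0,"dy": 0,"dz": 0,"wx": 0,"wy": 0,"wz": 1},
    {"hand": -1,"dx": 0,"dy": 0,"dz": 0,"wx": 0,"wy": 0,"wz": 1},
    {"hand": -1,"dx": 0,"dy": 0,"dz": 0,"wx": 0,"wy": 0,"wz": 1},
    {"hand": -1,"dx": 0,"dy": 0,"dz": 0,"wx": 0,"wy": 0,"wz": 1},
    {"hand": -1,"dx": 0,"dy": 0,"dz": 0,"wx": 0,"wy": 0,"wz": 1},
    {"hand": -1,"dx": 0,"dy": 0,"dz": 0,"wx": 0,"wy": 0,"wz": 0.3},
    {"hand": -1,"dx": 0,"dy": 0,"dz": 0,"wx": 0,"wy": 0,"wz": 0},
    {"hand": -1,"dx": 0,"dy": 0,"dz": 0,"wx": 0,"wy": 0,"wz": 0}
  ]
}}

```text
t: 30.43
eef_pos: [418.7, 168.5, 104.3]
ee_rot: [[-0.88, 0.475, -0.0], [0.475, 0.88, -0.0], [0.0, -0.0, -1.0]]
wrist_force: [0.8, -0.1, 0.2]
finger_gap: 0.998
grip_force: 0.0
```

```bash
python3 go.py 420 170 12 61
```

```text
t 30.43 pos [418.7 168.5 104.3] psi 61.6 tilt [-5.e-04 -1.e-04 -1.e+00] gap 84.8 F [ 0.8 -0.1  0.2] grip 0.0
units at present yaw dx dy dz [-0.02  0.08  3.69]
wz 0.14 units at final yaw -0.01 0.08
```

{"name": "play_rows", "arguments": {
  "steps": [
    {"hand": -1,"dx": -0.02,"dy": 0.08,"dz": 0.5,"wx": 0,"wy": 0,"wz": 0.15},
    {"hand": -1,"dx": 0,"dy": 0,"dz": 0.6,"wx": 0,"wy": 0,"wz": 0},
    {"hand": -1,"dx": 0,"dy": 0,"dz": 0.6,"wx": 0,"wy": 0,"wz": 0},
    {"hand": -1,"dx": 0,"dy": 0,"dz": 0.6,"wx": 0,"wy": 0,"wz": 0},
    {"hand": -1,"dx": 0,"dy": 0,"dz": 0.5,"wx": 0,"wy": 0,"wz": 0},
    {"hand": -1,"dx": 0,"dy": 0,"dz": 0.4,"wx": 0,"wy": 0,"wz": 0},
    {"hand": -1,"dx": 0,"dy": 0,"dz": 0.3,"wx": 0,"wy": 0,"wz": 0},
    {"hand": -1,"dx": 0,"dy": 0,"dz": 0.13,"wx": 0,"wy": 0,"wz": 0},
    {"hand": -1,"dx": 0,"dy": 0,"dz": 0,"wx": 0,"wy": 0,"wz": 0},
    {"hand": -1,"dx": 0,"dy": 0,"dz": 0,"wx": 0,"wy": 0,"wz": 0}
  ]
}}

```text
t: 31.27
eef_pos: [420.6, 170.1, 14.0]
ee_rot: [[-0.874, 0.487, 0.0], [0.487, 0.874, 0.0], [-0.0, 0.0, -1.0]]
wrist_force: [-0.0, 0.5, 0.2]
finger_gap: 1.001
grip_force: 0.0
```

{"name": "play_rows", "arguments": {
  "steps": [
    {"hand": -0.9,"dx": 0,"dy": 0,"dz": 0,"wx": 0,"wy": 0,"wz": 0},
    {"hand": -0.8,"dx": 0,"dy": 0,"dz": 0,"wx": 0,"wy": 0,"wz": 0},
    {"hand": -0.7,"dx": 0,"dy": 0,"dz": 0,"wx": 0,"wy": 0,"wz": 0},
    {"hand": -0.6,"dx": 0,"dy": 0,"dz": 0,"wx": 0,"wy": 0,"wz": 0},
    {"hand": -0.5,"dx": 0,"dy": 0,"dz": 0,"wx": 0,"wy": 0,"wz": 0},
    {"hand": -0.4,"dx": 0,"dy": 0,"dz": 0,"wx": 0,"wy": 0,"wz": 0},
    {"hand": -0.1,"dx": 0,"dy": 0,"dz": 0,"wx": 0,"wy": 0,"wz": 0},
    {"hand": 0,"dx": 0,"dy": 0,"dz": 0,"wx": 0,"wy": 0,"wz": 0},
    {"hand": 0,"dx": 0,"dy": 0,"dz": 0,"wx": 0,"wy": 0,"wz": 0}
  ]
}}

```text
t: 32.02
eef_pos: [420.7, 170.1, 14.4]
ee_rot: [[-0.873, 0.487, 0.001], [0.487, 0.873, 0.0], [-0.001, 0.0, -1.0]]
wrist_force: [-1.3, -0.7, 5.8]
finger_gap: 0.767
grip_force: 32.4
```

```bash
python3 go.py 419.6 170.3 12 61
```

```text
t 32.02 pos [420.7 170.1  14.4] psi 60.8 tilt [ 7.e-04  1.e-04 -1.e+00] gap 65.2 F [-1.3 -0.7  5.8] grip 32.4
units at present yaw dx dy dz [ 0.04 -0.01  0.09]
wz -0.03 units at final yaw 0.04 -0.01
```

Gripped at 65 mm across the connectors. Lifting.

{"name": "play_rows", "arguments": {
  "steps": [
    {"hand": 0,"dx": 0,"dy": 0,"dz": -0.15,"wx": 0,"wy": 0,"wz": 0},
    {"hand": 0,"dx": 0,"dy": 0,"dz": -0.3,"wx": 0,"wy": 0,"wz": 0},
    {"hand": 0,"dx": 0,"dy": 0,"dz": -0.5,"wx": 0,"wy": 0,"wz": 0},
    {"hand": 0,"dx": 0,"dy": 0,"dz": -0.6,"wx": 0,"wy": 0,"wz": 0},
    {"hand": 0,"dx": 0,"dy": 0,"dz": -0.6,"wx": 0,"wy": 0,"wz": 0},
    {"hand": 0,"dx": 0,"dy": 0,"dz": -0.6,"wx": 0,"wy": 0,"wz": 0},
    {"hand": 0,"dx": 0,"dy": 0,"dz": -0.5,"wx": 0,"wy": 0,"wz": 0},
    {"hand": 0,"dx": 0,"dy": 0,"dz": -0.3,"wx": 0,"wy": 0,"wz": 0},
    {"hand": 0,"dx": 0,"dy": 0,"dz": 0,"wx": 0,"wy": 0,"wz": 0}
  ]
}}

```text
t: 32.77
eef_pos: [421.6, 170.4, 104.3]
ee_rot: [[-0.873, 0.487, 0.003], [0.487, 0.873, 0.001], [-0.002, 0.002, -1.0]]
wrist_force: [0.4, 0.2, 0.4]
finger_gap: 0.76
grip_force: 34.3
```

```bash
python3 go.py 631 -2 20 125.3
python3 - <<'E'
from h import *
t=env.get_image("side"); crop(t,250,130,120,120,4,"pics/s8.png")
E
```

```text
t 32.77 pos [421.6 170.4 104.3] psi 60.9 tilt [ 3.1e-03  7.0e-04 -1.0e+00] gap 64.6 F [0.4 0.2 0.4] grip 34.3
units at present yaw dx dy dz [-10.67  -1.95   3.39]
wz -14.06 units at final yaw -2.85 -10.47
```

View pics/s8.png

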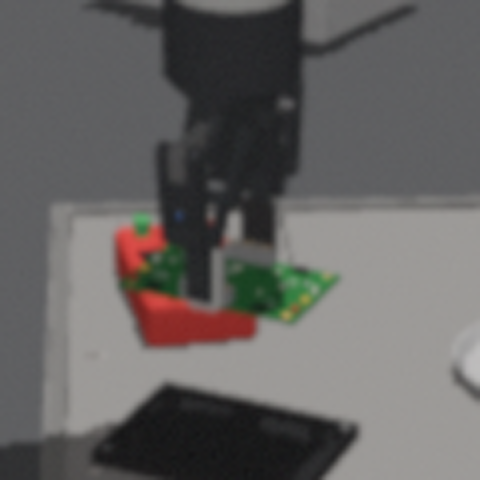

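The side crop shows the board held level and the case left standing. Moving to the holder.

{"name": "play_rows", "arguments": {
  "steps": [
    {"hand": 0,"dx": -0.7,"dy": -0.13,"dz": 0,"wx": 0,"wy": 0,"wz": 0},
    {"hand": 0,"dx": -0.76,"dy": -0.14,"dz": 0,"wx": 0,"wy": 0,"wz": 0},
    {"hand": 0,"dx": -0.76,"dy": -0.14,"dz": 0,"wx": 0,"wy": 0,"wz": 0},
    {"hand": 0,"dx": -0.76,"dy": -0.14,"dz": 0,"wx": 0,"wy": 0,"wz": 0},
    {"hand": 0,"dx": -0.76,"dy": -0.14,"dz": 0,"wx": 0,"wy": 0,"wz": 0},
    {"hand": 0,"dx": -0.76,"dy": -0.14,"dz": 0,"wx": 0,"wy": 0,"wz": 0},
    {"hand": 0,"dx": -0.76,"dy": -0.14,"dz": 0,"wx": 0,"wy": 0,"wz": 0},
    {"hand": 0,"dx": -0.76,"dy": -0.14,"dz": 0,"wx": 0,"wy": 0,"wz": 0},
    {"hand": 0,"dx": -0.76,"dy": -0.14,"dz": 0,"wx": 0,"wy": 0,"wz": 0},
    {"hand": 0,"dx": -0.76,"dy": -0.14,"dz": 0,"wx": 0,"wy": 0,"wz": 0}
  ]
}}

```text
t: 33.65
eef_pos: [567.9, 47.2, 101.2]
ee_rot: [[-0.873, 0.487, -0.002], [0.487, 0.873, 0.0], [0.002, -0.001, -1.0]]
wrist_force: [-0.1, -0.4, -0.8]
finger_gap: 0.76
grip_force: 34.3
```

{"name": "play_rows", "arguments": {
  "steps": [
    {"hand": 0,"dx": -0.76,"dy": -0.14,"dz": 0,"wx": 0,"wy": 0,"wz": 0},
    {"hand": 0,"dx": -0.76,"dy": -0.14,"dz": 0,"wx": 0,"wy": 0,"wz": 0},
    {"hand": 0,"dx": -0.76,"dy": -0.14,"dz": 0,"wx": 0,"wy": 0,"wz": 0},
    {"hand": 0,"dx": -0.7,"dy": -0.14,"dz": 0,"wx": 0,"wy": 0,"wz": 0},
    {"hand": 0,"dx": 0,"dy": 0,"dz": 0,"wx": 0,"wy": 0,"wz": -0.6},
    {"hand": 0,"dx": 0,"dy": 0,"dz": 0,"wx": 0,"wy": 0,"wz": -0.9},
    {"hand": 0,"dx": 0,"dy": 0,"dz": 0,"wx": 0,"wy": 0,"wz": -0.9},
    {"hand": 0,"dx": 0,"dy": 0,"dz": 0,"wx": 0,"wy": 0,"wz": -0.9},
    {"hand": 0,"dx": 0,"dy": 0,"dz": 0,"wx": 0,"wy": 0,"wz": -0.9},
    {"hand": 0,"dx": 0,"dy": 0,"dz": 0,"wx": 0,"wy": 0,"wz": -0.9}
  ]
}}

```text
t: 34.48
eef_pos: [625.4, -0.6, 100.9]
ee_rot: [[-0.995, 0.097, -0.002], [0.097, 0.995, 0.0], [0.002, 0.0, -1.0]]
wrist_force: [0.2, 1.3, 0.1]
finger_gap: 0.763
grip_force: 34.2
```

{"name": "play_rows", "arguments": {
  "steps": [
    {"hand": 0,"dx": 0,"dy": 0,"dz": 0,"wx": 0,"wy": 0,"wz": -0.9},
    {"hand": 0,"dx": 0,"dy": 0,"dz": 0,"wx": 0,"wy": 0,"wz": -0.9},
    {"hand": 0,"dx": 0,"dy": 0,"dz": 0,"wx": 0,"wy": 0,"wz": -0.9},
    {"hand": 0,"dx": 0,"dy": 0,"dz": 0,"wx": 0,"wy": 0,"wz": -0.9},
    {"hand": 0,"dx": 0,"dy": 0,"dz": 0,"wx": 0,"wy": 0,"wz": -0.9},
    {"hand": 0,"dx": 0,"dy": 0,"dz": 0,"wx": 0,"wy": 0,"wz": -0.9},
    {"hand": 0,"dx": 0,"dy": 0,"dz": 0,"wx": 0,"wy": 0,"wz": -0.9},
    {"hand": 0,"dx": 0,"dy": 0,"dz": 0,"wx": 0,"wy": 0,"wz": -0.9},
    {"hand": 0,"dx": 0,"dy": 0,"dz": 0,"wx": 0,"wy": 0,"wz": -0.9},
    {"hand": 0,"dx": 0,"dy": 0,"dz": 0,"wx": 0,"wy": 0,"wz": -0.6}
  ]
}}

```text
t: 35.32
eef_pos: [625.4, -0.5, 101.0]
ee_rot: [[-0.826, -0.563, -0.002], [-0.563, 0.826, 0.0], [0.002, 0.002, -1.0]]
wrist_force: [-0.2, 0.4, -0.2]
finger_gap: 0.759
grip_force: 34.2
```

```bash
python3 go.py 631 -2 20 125.3
```

```text
t 35.32 pos [ 6.254e+02 -5.000e-01  1.010e+02] psi 124.3 tilt [-2.4e-03  3.0e-04 -1.0e+00] gap 64.5 F [-0.2  0.4 -0.2] grip 34.2
units at present yaw dx dy dz [-0.16 -0.18  3.24]
wz -0.22 units at final yaw -0.15 -0.18
```

{"name": "play_rows", "arguments": {
  "steps": [
    {"hand": 0,"dx": -0.16,"dy": -0.18,"dz": 0,"wx": 0,"wy": 0,"wz": -0.2},
    {"hand": 0,"dx": 0,"dy": 0,"dz": 0.4,"wx": 0,"wy": 0,"wz": 0},
    {"hand": 0,"dx": 0,"dy": 0,"dz": 0.6,"wx": 0,"wy": 0,"wz": 0},
    {"hand": 0,"dx": 0,"dy": 0,"dz": 0.6,"wx": 0,"wy": 0,"wz": 0},
    {"hand": 0,"dx": 0,"dy": 0,"dz": 0.6,"wx": 0,"wy": 0,"wz": 0},
    {"hand": 0,"dx": 0,"dy": 0,"dz": 0.4,"wx": 0,"wy": 0,"wz": 0},
    {"hand": 0,"dx": 0,"dy": 0,"dz": 0.2,"wx": 0,"wy": 0,"wz": 0},
    {"hand": 0,"dx": 0,"dy": 0,"dz": 0,"wx": 0,"wy": 0,"wz": 0},
    {"hand": 0,"dx": 0,"dy": 0,"dz": 0,"wx": 0,"wy": 0,"wz": 0}
  ]
}}

```text
t: 36.07
eef_pos: [632.2, -2.1, 32.3]
ee_rot: [[-0.819, -0.574, -0.0], [-0.574, 0.819, 0.0], [0.0, 0.0, -1.0]]
wrist_force: [-0.1, -0.6, -0.5]
finger_gap: 0.763
grip_force: 34.3
```

```bash
python3 go.py 631 -2 15 125.3
python3 - <<'E'
from h import *
t=env.get_image("side"); crop(t,350,210,140,120,5,"pics/s9.png")
E
```

```text
t 36.07 pos [632.2  -2.1  32.3] psi 125.0 tilt [-4.e-04  0.e+00 -1.e+00] gap 64.9 F [-0.1 -0.6 -0.5] grip 34.3
units at present yaw dx dy dz [0.04 0.03 0.69]
wz -0.07 units at final yaw 0.04 0.03
```

View pics/s9.png

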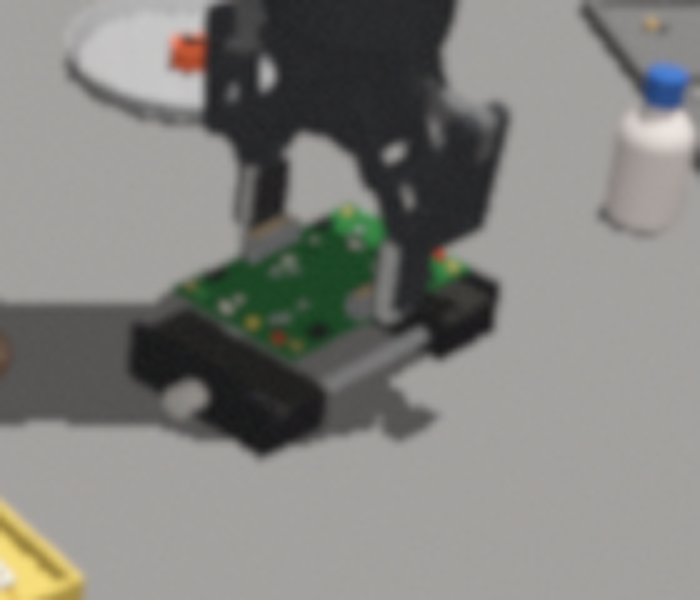

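The side crop shows the board above the holder, in line with both jaws. Lowering it.

{"name": "play_rows", "arguments": {
  "steps": [
    {"hand": 0,"dx": 0.04,"dy": 0,"dz": 0.2,"wx": 0,"wy": 0,"wz": 0},
    {"hand": 0,"dx": 0,"dy": 0,"dz": 0.2,"wx": 0,"wy": 0,"wz": 0},
    {"hand": 0,"dx": 0,"dy": 0,"dz": 0.15,"wx": 0,"wy": 0,"wz": 0},
    {"hand": 0,"dx": 0,"dy": 0,"dz": 0.05,"wx": 0,"wy": 0,"wz": 0},
    {"hand": 0,"dx": 0,"dy": 0,"dz": 0,"wx": 0,"wy": 0,"wz": 0},
    {"hand": 0,"dx": 0,"dy": 0,"dz": 0,"wx": 0,"wy": 0,"wz": 0}
  ]
}}

```text
t: 36.62
eef_pos: [631.3, -2.7, 17.4]
ee_rot: [[-0.819, -0.574, -0.0], [-0.574, 0.819, 0.0], [0.0, 0.0, -1.0]]
wrist_force: [0.5, 0.3, -0.3]
finger_gap: 0.766
grip_force: 34.3
```

{"name": "play_rows", "arguments": {
  "steps": [
    {"hand": 0,"dx": 0,"dy": 0,"dz": 0.05,"wx": 0,"wy": 0,"wz": 0},
    {"hand": 0,"dx": 0,"dy": 0,"dz": 0,"wx": 0,"wy": 0,"wz": 0},
    {"hand": 0,"dx": 0,"dy": 0,"dz": 0,"wx": 0,"wy": 0,"wz": 0}
  ]
}}

```text
t: 36.87
eef_pos: [631.4, -2.7, 16.4]
ee_rot: [[-0.819, -0.574, 0.0], [-0.574, 0.819, 0.0], [-0.0, -0.0, -1.0]]
wrist_force: [1.0, 0.7, -1.9]
finger_gap: 0.763
grip_force: 34.3
```

{"name": "play_rows", "arguments": {
  "steps": [
    {"hand": 0,"dx": 0,"dy": 0,"dz": 0.04,"wx": 0,"wy": 0,"wz": 0},
    {"hand": 0,"dx": 0,"dy": 0,"dz": 0,"wx": 0,"wy": 0,"wz": 0},
    {"hand": 0,"dx": 0,"dy": 0,"dz": 0,"wx": 0,"wy": 0,"wz": 0}
  ]
}}

```text
t: 37.12
eef_pos: [631.3, -2.7, 15.3]
ee_rot: [[-0.819, -0.574, -0.0], [-0.574, 0.819, 0.0], [0.0, 0.0, -1.0]]
wrist_force: [-0.3, 0.3, -0.1]
finger_gap: 0.762
grip_force: 34.3
```

{"name": "play_rows", "arguments": {
  "steps": [
    {"hand": 0,"dx": 0,"dy": 0,"dz": 0.04,"wx": 0,"wy": 0,"wz": 0},
    {"hand": 0,"dx": 0,"dy": 0,"dz": 0,"wx": 0,"wy": 0,"wz": 0},
    {"hand": 0,"dx": 0,"dy": 0,"dz": 0,"wx": 0,"wy": 0,"wz": 0}
  ]
}}

```text
t: 37.37
eef_pos: [631.5, -2.7, 14.5]
ee_rot: [[-0.819, -0.574, 0.0], [-0.574, 0.819, -0.0], [-0.0, -0.0, -1.0]]
wrist_force: [0.4, -0.2, 0.5]
finger_gap: 0.767
grip_force: 34.5
```

{"name": "play_rows", "arguments": {
  "steps": [
    {"hand": 0,"dx": 0,"dy": 0,"dz": 0.03,"wx": 0,"wy": 0,"wz": 0},
    {"hand": 0,"dx": 0,"dy": 0,"dz": 0,"wx": 0,"wy": 0,"wz": 0},
    {"hand": 0,"dx": 0,"dy": 0,"dz": 0,"wx": 0,"wy": 0,"wz": 0}
  ]
}}

```text
t: 37.62
eef_pos: [631.5, -2.7, 14.4]
ee_rot: [[-0.819, -0.574, 0.001], [-0.574, 0.819, -0.0], [-0.0, -0.0, -1.0]]
wrist_force: [-1.8, -0.0, 5.8]
finger_gap: 0.761
grip_force: 35.0
```

The board is down. Releasing, rising and clearing the view.

{"name": "play_rows", "arguments": {
  "steps": [
    {"hand": -0.58,"dx": 0,"dy": 0,"dz": 0,"wx": 0,"wy": 0,"wz": 0},
    {"hand": -0.66,"dx": 0,"dy": 0,"dz": 0,"wx": 0,"wy": 0,"wz": 0},
    {"hand": -0.8,"dx": 0,"dy": 0,"dz": 0,"wx": 0,"wy": 0,"wz": 0},
    {"hand": -1,"dx": 0,"dy": 0,"dz": 0,"wx": 0,"wy": 0,"wz": 0},
    {"hand": -1,"dx": 0,"dy": 0,"dz": 0,"wx": 0,"wy": 0,"wz": 0},
    {"hand": -1,"dx": 0,"dy": 0,"dz": 0,"wx": 0,"wy": 0,"wz": 0},
    {"hand": -1,"dx": 0,"dy": 0,"dz": -0.3,"wx": 0,"wy": 0,"wz": 0},
    {"hand": -1,"dx": 0,"dy": 0,"dz": -0.8,"wx": 0,"wy": 0,"wz": 0},
    {"hand": -1,"dx": 0,"dy": 0,"dz": -0.9,"wx": 0,"wy": 0,"wz": 0},
    {"hand": -1,"dx": 0,"dy": 0,"dz": -0.9,"wx": 0,"wy": 0,"wz": 0}
  ]
}}

```text
t: 38.45
eef_pos: [630.9, -2.6, 86.9]
ee_rot: [[-0.819, -0.574, -0.001], [-0.574, 0.819, 0.0], [0.001, 0.001, -1.0]]
wrist_force: [1.1, -0.6, 0.2]
finger_gap: 0.997
grip_force: 0.0
```

{"name": "play_rows", "arguments": {
  "steps": [
    {"hand": -1,"dx": 0,"dy": 0,"dz": -0.9,"wx": 0,"wy": 0,"wz": 0},
    {"hand": -1,"dx": 0,"dy": 0,"dz": -0.9,"wx": 0,"wy": 0,"wz": 0},
    {"hand": -1,"dx": 0,"dy": 0,"dz": -0.9,"wx": 0,"wy": 0,"wz": 0},
    {"hand": -1,"dx": 0,"dy": 0,"dz": -0.9,"wx": 0,"wy": 0,"wz": 0},
    {"hand": -1,"dx": 0,"dy": 0,"dz": -0.5,"wx": 0,"wy": 0,"wz": 0},
    {"hand": -1,"dx": 0,"dy": 0,"dz": 0,"wx": 0,"wy": 0,"wz": 0},
    {"hand": -1,"dx": 0,"dy": 0,"dz": 0,"wx": 0,"wy": 0,"wz": 0}
  ]
}}

```text
t: 39.03
eef_pos: [631.8, -2.7, 189.4]
ee_rot: [[-0.819, -0.574, 0.002], [-0.574, 0.819, -0.0], [-0.001, -0.001, -1.0]]
wrist_force: [-0.3, -0.3, -0.7]
finger_gap: 1.001
grip_force: 0.0
```

Run:
```python
from h import *
b=env.get_image("side"); crop(b,250,160,260,240,3,"pics/s10.png")
im=cv2.imread("pics/s10.png"); cv2.imwrite("pics/s10.png",cv2.resize(im,(650,600)))
```

```text
(no output)
```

View pics/s10.png

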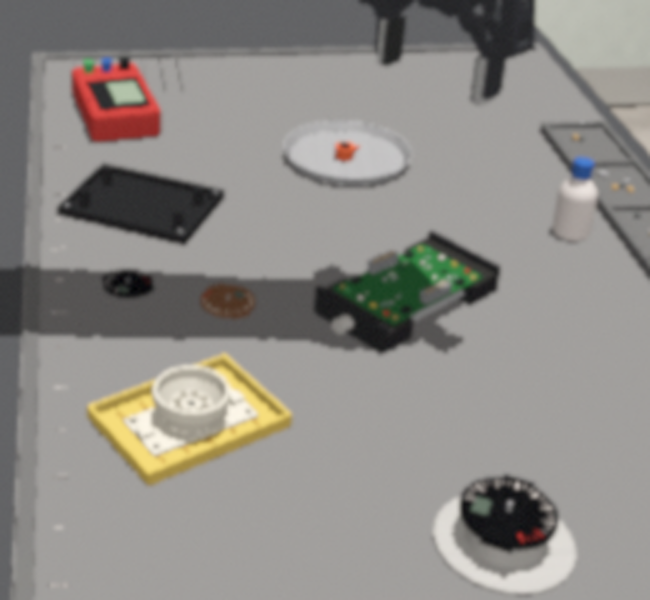

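The picture shows every part in place: pointer in the dish (345,151), dial on the rest (508,512), reflector in the tray (190,400) and board across the holder (410,280). The case and tester have not moved. Handing in.

```bash
python3 -c "
from workcell import env
print(env.finish_job())"
```

```text
the job is handed in; nothing more can be done
None
```

The job is handed in at about 39 s: the pointer, dial, reflector and board each sit in their own place in the last picture, and the case and tester look undisturbed; no verdict came back.

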